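# Spin-test salvaged fan modules and sort them by bearing

### The arm

A 6-joint arm with a two-finger parallel gripper is mounted at the origin on a cart in front of the work surface, level with it; the furniture and walls round the work are solid. World frame = base frame: x ahead of the robot, y to its left, z up, the work surface at z = 0. Lengths are in m, angles in rad, forces in N, time in s.
With the tool pointing down it reaches from about 0.3 to 0.85 m from the base axis. Payload 4.2 kg.
Tool frame: the origin (TCP) lies at the very end of the fingers, on their centre line; the grasp point (between the pads) lies 19 mm behind it (bot.tcp_to_grasp is the distance from the TCP to the grasp point, in m); z points along the fingers, y is the line along which they close (so a half turn about z gives the same grasp; the last joint's range is limited). The gripper opens to 91 mm and grips with 3 to 60 N. Pads are 32 mm wide; open, the fingers measure 118 mm over their backs; the gripper's body (76 mm by 178 mm) begins 60 mm behind the grasp point.
Start: joints at [1.234, 0.32, 1.565, -0, 1.257, -0.02], TCP at [0.179, 0.546, 0.214] pointing down, gripper open.
Joint ranges: [-3.11, 3.11], [-0.84, 2.01], [0.21, 2.61], [-1.34, 4.49], [0.05, 2.63], [-2.56, 2.56]. Speed limits (rad/s): [2.57, 2.57, 3.14, 3.14, 3.14, 3.14].

### API

Orientations are given as a unit quaternion [x, y, z, w].
In Python, from bench import sensors, read_camera, camera_model, bot gives the robot as it stands.
- The arm moves only by the tool move_arm, never from a script. Its arguments are lists of equal length, an entry for each row: "hand": the opening, from -1 (shut) to 1 (fully open); "linear": the shift along the world's x, y, z each as a share of 0.5 m, from -1 to 1, a list of three; "turn": the turn, a rotation vector about the world's x, y, z each as a share of 0.5 rad, from -1 to 1, a list of three. In form: {"hand": [hand, ...], "linear": [[tx, ty, tz], ...], "turn": [[rx, ry, rz], ...]}. A call has 1 to 8 rows; each row is the pose to reach, as a shift and turn from the pose commanded when the call began; what a row does not reach only later rows make up. A row lasts 1/10 s, in which the tool goes at most 50 mm and 8.59 degrees, less where a joint would pass 70% of its speed; a pose out of reach is approached as far as the arm can. A call with a number of a shift or a turn outside -1 to 1 is refused whole. A call with a gripper value outside its range is refused whole. The fingers move at their own pace and stop on an object; the grip force is fixed at half the most. Time passes only in rows, so rows that repeat a pose let the fingers close. It gives the time, the measured TCP pose, the force, the opening and the grip force at its end, in the units of the state.
- sensors.read_state(): the state, without advancing time (a new reading comes with each control period).
- read_camera(name): name is "scene" or "top"; returns (picture, depth): 480x640x3 uint8, blue, green, red; 480x640 float32, m along the optical axis (not along the pixel's ray), 0 where there is no reading.
- camera_model(name): a dict with "intrinsics" (3x3 intrinsics, pixels), "k1" (the pictures are not rectified: a ray, as slopes to the right and down, at radius r is drawn at 1 + k1 r^2 times it, then the intrinsics apply), "xyz" and "orientation" of the camera in the world. Camera axes: x right, y down, z forward; pixel columns grow to the right and rows downward; lengths in m; the calibration is good to about 2 mm. A picture is of the moment at which its call begins. camera_model takes no time and is no camera call.
- bot.sign_off(): hands the job in; it is judged then, once.
The state is a dict: "t": time; "joint_pos": joint angles; "joint_vel": joint speeds; "joint_efforts": joint torques, N m; "tool_pos": TCP position; "orientation": TCP orientation; "contact_force": force on the tool from outside, world axes, zero at the start; "moment": the same for the moment, N m; "grip_width": opening from 0.0 (shut) to 1.0 (fully open); "grasp_force": force on a finger pad.
Only numpy, scipy, OpenCV 4.12 (cv2) and the standard library are available. Lean on these libraries where they do the work, as an engineer would, in place of code of your own. Each camera call takes 0.05 s, during which the arm holds its last target. There are 200 camera calls.

### The job

Turn the fan tester's speed dial fully anticlockwise to its off stop first. Then spin the impeller of every fan module on the bench by hand, each by at least a third of a turn in one direction, and stand each fan upright in a tray: in the blue tray if its bearing is good and runs on freely, in the red tray if it is worn and drags to a stop at once. Leave the reel, the marker and the small dish where they are.

Things in the scene. Friction and masses are not known exactly. Their poses are not given: they have to be found in the camera images.
- fan_a: fan module, all alike to look at: black base 102 (x) x 50 (y) x 20 mm (z) with a rim at its top, 108 x 66 mm, weighted so that it rights itself if tipped, mass about 0.45 kg; origin at the centre of its underside, z up. On its -x end stands a grey upright grip block, 26 (x) x 36 (y) mm, top 58 mm above the underside, the rim stands out 15 mm beyond its sides; on its +x end a white four-bladed open impeller on an upright bearing. May be absent
- fan_a_grip (a point): middle of the sides of fan_a's grip block, 38 mm to -x of the base's centre and 42 mm above the underside; take the block across y (36 mm wide); the module's mass centre lies about 9 mm to +x of it and 30 mm lower
- fan_a_axis (a point): centre of fan_a's impeller, on its upright axis, 26 mm to +x of the base's centre and 36 mm above the underside. Blades: four, evenly spaced, one of them yellow, tips 36 mm from the axis, slanted, from 26 to 46 mm above the underside, 3 mm thick, hub radius 13 mm; nothing stands round them, so a fingertip can push the blade tips from outside, 26 to 46 mm above the bench, and sweep past
- fan_a_rotor (a joint): angle of fan_a's impeller against its base, anticlockwise from above positive, counts on through full turns, between -0.3 and 0.3 at the start; the yellow blade points along the base's x at 0. A good bearing (drag under 0.0001 N m) runs on for two seconds or more after a push; a worn one (drag 0.007 to 0.010 N m, about 0.3 N at the blade tip) stops the moment it is no longer pushed
- fan_b: fan module, all alike to look at: black base 102 (x) x 50 (y) x 20 mm (z) with a rim at its top, 108 x 66 mm, weighted so that it rights itself if tipped, mass about 0.45 kg; origin at the centre of its underside, z up. On its -x end stands a grey upright grip block, 26 (x) x 36 (y) mm, top 58 mm above the underside, the rim stands out 15 mm beyond its sides; on its +x end a white four-bladed open impeller on an upright bearing. May be absent
- fan_b_grip (a point): middle of the sides of fan_b's grip block, 38 mm to -x of the base's centre and 42 mm above the underside; take the block across y (36 mm wide); the module's mass centre lies about 9 mm to +x of it and 30 mm lower
- fan_b_axis (a point): centre of fan_b's impeller, on its upright axis, 26 mm to +x of the base's centre and 36 mm above the underside. Blades: four, evenly spaced, one of them yellow, tips 36 mm from the axis, slanted, from 26 to 46 mm above the underside, 3 mm thick, hub radius 13 mm; nothing stands round them, so a fingertip can push the blade tips from outside, 26 to 46 mm above the bench, and sweep past
- fan_b_rotor (a joint): angle of fan_b's impeller against its base, anticlockwise from above positive, counts on through full turns, between -0.3 and 0.3 at the start; the yellow blade points along the base's x at 0. A good bearing (drag under 0.0001 N m) runs on for two seconds or more after a push; a worn one (drag 0.007 to 0.010 N m, about 0.3 N at the blade tip) stops the moment it is no longer pushed
- fan_c: fan module, all alike to look at: black base 102 (x) x 50 (y) x 20 mm (z) with a rim at its top, 108 x 66 mm, weighted so that it rights itself if tipped, mass about 0.45 kg; origin at the centre of its underside, z up. On its -x end stands a grey upright grip block, 26 (x) x 36 (y) mm, top 58 mm above the underside, the rim stands out 15 mm beyond its sides; on its +x end a white four-bladed open impeller on an upright bearing. May be absent
- fan_c_grip (a point): middle of the sides of fan_c's grip block, 38 mm to -x of the base's centre and 42 mm above the underside; take the block across y (36 mm wide); the module's mass centre lies about 9 mm to +x of it and 30 mm lower
- fan_c_axis (a point): centre of fan_c's impeller, on its upright axis, 26 mm to +x of the base's centre and 36 mm above the underside. Blades: four, evenly spaced, one of them yellow, tips 36 mm from the axis, slanted, from 26 to 46 mm above the underside, 3 mm thick, hub radius 13 mm; nothing stands round them, so a fingertip can push the blade tips from outside, 26 to 46 mm above the bench, and sweep past
- fan_c_rotor (a joint): angle of fan_c's impeller against its base, anticlockwise from above positive, counts on through full turns, between -0.3 and 0.3 at the start; the yellow blade points along the base's x at 0. A good bearing (drag under 0.0001 N m) runs on for two seconds or more after a push; a worn one (drag 0.007 to 0.010 N m, about 0.3 N at the blade tip) stops the moment it is no longer pushed
- fan_d: fan module, all alike to look at: black base 102 (x) x 50 (y) x 20 mm (z) with a rim at its top, 108 x 66 mm, weighted so that it rights itself if tipped, mass about 0.45 kg; origin at the centre of its underside, z up. On its -x end stands a grey upright grip block, 26 (x) x 36 (y) mm, top 58 mm above the underside, the rim stands out 15 mm beyond its sides; on its +x end a white four-bladed open impeller on an upright bearing. May be absent
- fan_d_grip (a point): middle of the sides of fan_d's grip block, 38 mm to -x of the base's centre and 42 mm above the underside; take the block across y (36 mm wide); the module's mass centre lies about 9 mm to +x of it and 30 mm lower
- fan_d_axis (a point): centre of fan_d's impeller, on its upright axis, 26 mm to +x of the base's centre and 36 mm above the underside. Blades: four, evenly spaced, one of them yellow, tips 36 mm from the axis, slanted, from 26 to 46 mm above the underside, 3 mm thick, hub radius 13 mm; nothing stands round them, so a fingertip can push the blade tips from outside, 26 to 46 mm above the bench, and sweep past
- fan_d_rotor (a joint): angle of fan_d's impeller against its base, anticlockwise from above positive, counts on through full turns, between -0.3 and 0.3 at the start; the yellow blade points along the base's x at 0. A good bearing (drag under 0.0001 N m) runs on for two seconds or more after a push; a worn one (drag 0.007 to 0.010 N m, about 0.3 N at the blade tip) stops the moment it is no longer pushed
- tray_blue: shallow blue tray, for good fans: 160 (x) x 190 (y) mm outside, walls 4 mm thick, top 12 mm above the bench, floor 4 mm thick, fixed to the bench; origin at the centre of its underside. Room for two fans side by side along its y, each lying along its x
- tray_red: shallow red tray, for worn fans: 160 (x) x 190 (y) mm outside, walls 4 mm thick, top 12 mm above the bench, floor 4 mm thick, fixed to the bench; origin at the centre of its underside. Room for two fans side by side along its y, each lying along its x
- speed_dial_grip (a point): on the upright axis of the fan tester's speed dial, at the height to grip it: black knob with a raised bar grip 46 mm long along the point's x, 14 mm thick across y, 32 mm high, its top 7 mm above this point, on a disc of 48 mm; the point turns with the dial, a white line on the bar's -x end points to a red mark at off; the tester is a grey box 100 x 120 x 36 mm, fixed to the bench
- speed_dial (a joint): angle of the speed dial: 0 fully anticlockwise (end stop, off), grows clockwise seen from above to 4.2; friction 0.03 N m, stays where it is left
- wick_reel: small flat reel of copper braid, 43 mm across, 14 mm high, loose on the bench or its mat; origin at the centre of its underside; leave it alone
- marker: black and red marker pen, 118 mm long, 13 mm thick, loose on the bench or its mat; origin at the centre of its underside; leave it alone
- screw_dish: small white dish, 54 mm across, 31 mm high, loose on the bench or its mat; origin at the centre of its underside; leave it alone

How it is judged:
By the outcome, as a careful person would: the job done as asked, in the order asked, and still so for the second after the job is handed in, with the robot touching nothing.
Of fan_a, fan_b, fan_c, fan_d only 3 to 4 are there at a start; the rules pass over those that are not, and their reading is None.
At some moment in a run one of fan_a, fan_b, fan_c, fan_d may be knocked a few centimetres aside while the robot is not near it.
Once in a run the grip may slacken for a moment while it holds something.
It also fails if it takes over 210 s, if anything falls off the work surface, if the arm or the gripper's body presses on something with over 40 N, if the wrist force passes 120 N, or if a joint passes its speed limit or range.

## Working session

There is one attempt and no reset: what is moved stays moved. The work goes in short steps, Python scripts to look and compute and a tool call to move; the robot and the scene stay as the last step left them, time stands still between calls to the robot, and variables do not carry over. Pictures are saved under pics/ and viewed, at most 14 in all, crops included, and the job is handed in when it is done.

Besides the shell and the picture viewer there is one more tool, called after "Call:" by a JSON object that holds its "api" and its "payload", one argument or row to a line. move_arm: Moves the arm, as the interface text tells. Its arguments: {"type":"object","properties":{"hand":{"type":"array"},"linear":{"type":"array"},"turn":{"type":"array"}},"required":["hand","linear","turn"]}

```bash
mkdir -p pics
cat > h.py <<'E'
import numpy as np, cv2
from scipy.spatial.transform import Rotation as R
from bench import sensors, read_camera, camera_model, bot
def shot(n,fn=None):
    im,d=read_camera(n)
    np.savez('last_%s.npz'%n,im=im,d=d)
    if fn: cv2.imwrite('pics/'+fn,im)
    return im,d
def last(n):
    z=np.load('last_%s.npz'%n); return z['im'],z['d']
def rays(n,uv):
    m=camera_model(n);K=np.array(m['intrinsics'])
    p=np.array(uv,float).reshape(-1,2)
    q=cv2.undistortPoints(p.reshape(-1,1,2),K,np.array([m['k1'],0,0,0.])).reshape(-1,2)
    return np.c_[q,np.ones(len(q))],R.from_quat(m['orientation']),np.array(m['xyz'])
def atz(n,uv,z):
    r,Rm,o=rays(n,uv); d=Rm.apply(r); return o+d*((z-o[2])/d[:,2])[:,None]
def bydepth(n,uv,d):
    r,Rm,o=rays(n,uv); z=np.array([d[int(v),int(u)] for u,v in np.array(uv).reshape(-1,2)])
    return o+Rm.apply(r*z[:,None])
def cloud(n,d):
    v,u=np.mgrid[0:480,0:640]; r,Rm,o=rays(n,np.c_[u.ravel(),v.ravel()])
    P=o+Rm.apply(r*d.reshape(-1,1)); P[d.ravel()==0]=np.nan; return P.reshape(480,640,3)
E
python3 - <<'E'
from h import *
for n in('top','scene'):
    im,d=shot(n,n+'0.png'); m=camera_model(n); print(n,m)
s=sensors.read_state(); print(s['t'],s['tool_pos'],s['orientation'],s['grip_width'])
E
```

```text
top {'intrinsics': array([[435.42027052,   0.        , 322.23260306],
       [  0.        , 435.42027052, 238.62439121],
       [  0.        ,   0.        ,   1.        ]]), 'k1': -0.016011532768723732, 'xyz': array([4.88875096e-01, 7.81332788e-04, 9.81099203e-01]), 'orientation': array([ 0.71576571, -0.6977209 ,  0.0176099 , -0.02355596])}
scene {'intrinsics': array([[564.08123331,   0.        , 326.58421438],
       [  0.        , 564.08123331, 237.14872803],
       [  0.        ,   0.        ,   1.        ]]), 'k1': -0.06924944024292345, 'xyz': array([-0.17510873, -0.45763378,  0.99493707]), 'orientation': array([ 0.82198859, -0.43753998,  0.18010893, -0.31694525])}
0.1 [0.17895809 0.54596094 0.21319373] [ 1.57701925e-01  9.87486429e-01 -7.98778255e-04 -1.34515626e-04] 0.9982166490866152
```

View pics/top0.png

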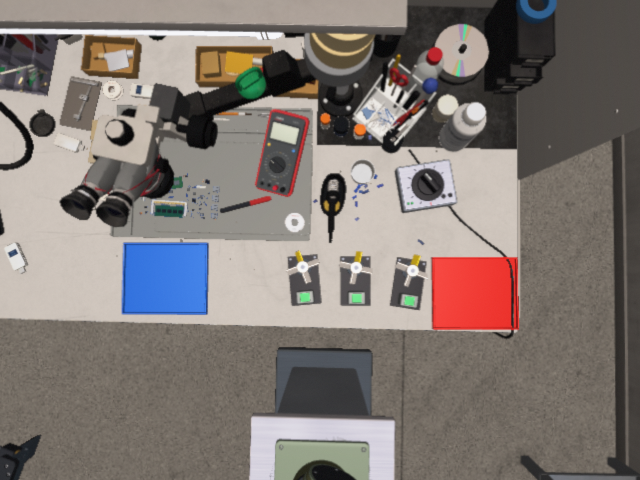

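View pics/scene0.png

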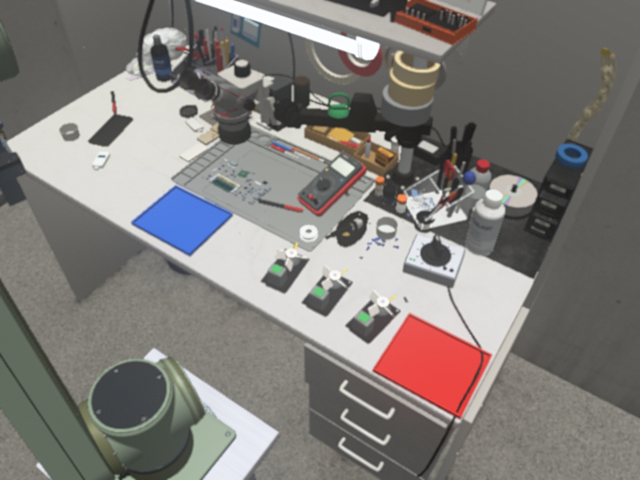

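Run:
```python
from h import *
im,d=last('top')
c=cv2.resize(im[150:315,280:480],None,fx=4,fy=3.6363,interpolation=cv2.INTER_CUBIC)
c=cv2.resize(im[150:300+15,280:480],None,fx=3.6,fy=3.6,interpolation=cv2.INTER_CUBIC)
cv2.imwrite('pics/c1.png',c)
for n in('top','scene'):
    im,d=last(n);P=cloud(n,d)
    for nm,lo,hi,m in(('green',(0,120,0),(120,255,120),None),('yel',(0,130,150),(110,255,255),None)):
        k=cv2.inRange(im,np.array(lo),np.array(hi))
        if nm=='green': k=((im[...,1].astype(int)-im[...,2]>50)&(im[...,1].astype(int)-im[...,0]>50)).astype(np.uint8)
        else: k=((im[...,1].astype(int)-im[...,0]>80)&(im[...,2].astype(int)-im[...,0]>80)).astype(np.uint8)
        nn,l,st,ce=cv2.connectedComponentsWithStats(k)
        for i in range(1,nn):
            if st[i,4]>8:
                p=np.nanmedian(P[l==i],0)
                if p[0]<0.6 and abs(p[1])<.5: print(n,nm,ce[i].round(1),st[i,4],p.round(4))
    for nm,b in(('blue',0),('red',2)):
        k=(im[...,b].astype(int)-im[...,2-b]>100)
        k&=(P[...,2]<0.02)&(P[...,0]<.55)
        q=P[k]; print(n,nm,np.nanpercentile(q,[.5,99.5],axis=0).round(3).tolist())
```

```text
top green [304.5 296.8] 82 [0.4186 0.0434 0.0599]
top green [356.4 297.5] 79 [ 0.4195 -0.0652  0.06  ]
top green [409.1 300.3] 80 [ 0.4178 -0.1763  0.0604]
top yel [298.8 255.9] 47 [0.5047 0.0587 0.04  ]
top yel [358.1 256.4] 58 [ 0.508  -0.0689  0.0408]
top yel [415.6 259.7] 68 [ 0.5026 -0.1935  0.0396]
top blue [[0.37, 0.265, -0.0], [0.527, 0.454, 0.014]]
top red [[0.354, -0.425, 0.0], [0.514, -0.237, 0.015]]
scene green [276.4 268.5] 53 [0.4192 0.044  0.0578]
scene green [318.7 291.3] 56 [ 0.4194 -0.0656  0.0583]
scene green [363.7 316.9] 63 [ 0.4177 -0.1756  0.0583]
scene blue [[0.368, 0.266, -0.003], [0.526, 0.453, 0.013]]
scene red [[0.353, -0.425, -0.002], [0.512, -0.239, 0.014]]
```

View pics/c1.png

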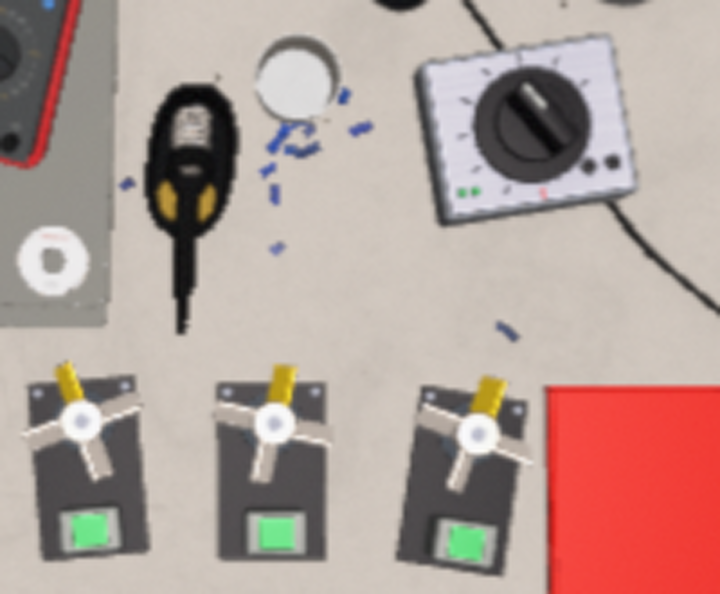

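Run:
```python
from h import *
im,d=last('top');P=cloud('top',d)
S=cloud('scene',last('scene')[1])
f=lambda u,v:(u/3.6+280-.36,v/3.6+150-.36)
for h,z in(((81,422),.05),((274,424),.05),((478,434),.05)):
    print('hub',bydepth('top',[f(*h)],d).round(4), atz('top',[f(*h)],.048).round(4))
# base outline corners (rim top z .02)
for q in([(28,385),(135,376),(148,550),(43,560)],[(218,383),(326,383),(326,559),(218,559)],[(422,386),(527,403),(502,575),(397,560)]):
    c=atz('top',[f(*x) for x in q],.02); print('ctr',c.mean(0).round(4),'yaw',np.arctan2(*((c[0]+c[1]-c[2]-c[3])[:2][::-1])).round(3),np.linalg.norm(c[0]-c[3]).round(3),np.linalg.norm(c[0]-c[1]).round(3))
# dial
q=P[(P[...,0]>.5)&(P[...,0]<.72)&(P[...,1]<-.15)&(P[...,1]>-.33)]
top=q[q[:,2]>.03]; print('tester',len(top)); h,e=np.histogram(top[:,2],bins=np.arange(.03,.1,.003)); print(h,e.round(3))
k=q[q[:,2]>.062]; c=k.mean(0); u,s,vt=np.linalg.svd(k[:,:2]-c[:2],full_matrices=False); print('bar',c,len(k),vt[0],np.ptp((k[:,:2]-c[:2])@vt.T,axis=0))
k=q[q[:,2]>.04]; print('disc',(np.nanpercentile(k,1,axis=0)+np.nanpercentile(k,99,axis=0))/2,np.ptp(k,axis=0))
print('white',atz('top',[f(530,92)],.075),'red',atz('top',[f(543,193)],.036))
for A in(P,S):
    o=A[(A[...,2]>.06)&(A[...,0]<.75)&(A[...,0]>.3)&(abs(A[...,1])<.7)]
    H,_,_=np.histogram2d(o[:,0],o[:,1],bins=[np.arange(.3,.76,.05),np.arange(-.7,.71,.1)],weights=None)
    mx=np.zeros_like(H)
    for p in o:
        i,j=int((p[0]-.3)/.05),int((p[1]+.7)/.1)
        if i<9 and j<14: mx[i,j]=max(mx[i,j],p[2])
    print((mx*100).astype(int)[::-1])
```

```text
hub [[0.4816 0.0507 0.0497]] [[0.4816 0.0508 0.048 ]]
hub [[ 0.4834 -0.0637  0.0504]] [[ 0.4833 -0.0639  0.048 ]]
hub [[ 0.4805 -0.1849  0.0484]] [[ 0.4805 -0.185   0.048 ]]
ctr [0.4537 0.0469 0.02  ] yaw 0.108 0.107 0.066
ctr [ 0.4547 -0.0652  0.02  ] yaw 0.022 0.107 0.066
ctr [ 0.4516 -0.1812  0.02  ] yaw -0.129 0.107 0.065
tester 2489
[ 61 376 912 361 301  86  81  89  17  10   8   9  10   9  11   8  66  66
   8   0   0   0   0] [0.03  0.033 0.036 0.039 0.042 0.045 0.048 0.051 0.054 0.057 0.06  0.063
 0.066 0.069 0.072 0.075 0.078 0.081 0.084 0.087 0.09  0.093 0.096 0.099]
bar [ 0.66675371 -0.21539188  0.07834785] 189 [-0.746728   -0.66512953] [0.04548606 0.01447876]
disc [ 0.6050146  -0.21591745  0.06197957] [0.2175044  0.11823452 0.04596449]
white [[ 0.68061832 -0.20726629  0.075     ]] red [[ 0.62716269 -0.22477578  0.036     ]]
[[ 0  0 39  0  0  0  0  8  8 30 32  0 31  0]
 [ 0  0 38  0  8  8  0  7  7 30 33  0 25 17]
 [ 0  0  0  0  7  0  6  6  6 30 32  0  0  0]
 [ 0  0  0  0  0  0  8  0  0  0 35 34  0  0]
 [ 0  0  0  0  0  0  8  0  0  0 33  0  0  0]
 [ 0  0  0  0  0  0  0  0  0  0  0  0  0  0]
 [ 0  0  0  0  0  6  6  6  0  0  0  0  0  0]
 [ 0  0  0  0  0  0  0  0  0  0  0  0  0  0]
 [ 0  0  0  0  0  0  0  0  0  0  0  0  0  0]]
[[ 0  0 60  0 12  0  0  8  8 29 32  0 36 35]
 [ 0  0 61  0  8  7  0  6  7 29 32  0 25 25]
 [ 0  0  0  0  8  0  0  6  6 30 31  0  0  0]
 [ 0  0  0  0  0  0  8  0  0 31 35 33  0  0]
 [ 0  0  0  0  0  0  8  0  0  0 33  0  0  0]
 [ 0  0  0  0  0  0  0  0  0  0  0  0  0  0]
 [ 0  0  0  0  0  6  6  6  0  0  0  0  0  0]
 [ 0  0  0  0  0  0  0  0  0  0  0  0  0  0]
 [ 0  0  0  0  0  0  0  0  0  0  0  0  0  0]]
```

Call:
{"api": "move_arm", "payload": {
  "hand": [1,1,1,1,1,1,1,1],
  "linear": [
    [0.24,-0.7,0],
    [0.24,-0.7,0],
    [0.24,-0.7,0],
    [0.24,-0.7,0],
    [0.24,-0.7,0],
    [0.24,-0.7,0],
    [0.24,-0.7,0],
    [0.24,-0.7,0]
  ],
  "turn": [
    [0,0,-1],
    [0,0,-1],
    [0,0,-1],
    [0,0,-1],
    [0,0,-1],
    [0,0,-1],
    [0,0,-1],
    [0,0,-1]
  ]
}}

```text
t: 0.9
tool_pos: [0.299, 0.193, 0.2138]
orientation: [0.398, 0.917, -0.001, 0.0]
contact_force: [-0.5, -0.0, -0.3]
grip_width: 0.997
grasp_force: 0.0
```

Run:
```python
from h import *
for n in('top','scene'):
    P=cloud(n,last(n)[1]); r=np.hypot(P[...,0]-.667,P[...,1]+.215)
    q=P[(P[...,2]>.11)&(r<.2)]; rr=np.hypot(q[:,0]-.667,q[:,1]+.215)
    i=np.argsort(rr)[:1]; print(n,len(q),q[i],rr[i])
```

```text
top 1716 [[ 0.7553756  -0.26554472  0.11721084]] [0.10180872]
scene 1209 [[ 0.75482443 -0.26239896  0.11857108]] [0.09979875]
```

Run:
```python
from h import *
for n in('top','scene'):
    P=cloud(n,last(n)[1]).reshape(-1,3); r=np.hypot(P[:,0]-.667,P[:,1]+.215)
    for z in np.arange(.08,.24,.01):
        k=(P[:,2]>z)&(P[:,2]<=z+.01)&(r<.22)
        if k.sum(): 
            i=np.argmin(np.where(k,r,9)); a=np.nanpercentile(r[k],[2]); print(n,z.round(2),k.sum(),P[i].round(3),r[i].round(4),a.round(4))
```

```text
top 0.08 303 [ 0.667 -0.214  0.083] 0.0009 [0.003]
top 0.09 209 [ 0.757 -0.261  0.097] 0.1014 [0.1022]
top 0.1 140 [ 0.759 -0.259  0.105] 0.1017 [0.1022]
top 0.11 146 [ 0.755 -0.266  0.117] 0.1018 [0.1028]
top 0.12 242 [ 0.758 -0.261  0.12 ] 0.1022 [0.1034]
top 0.13 387 [ 0.759 -0.265  0.132] 0.1047 [0.1069]
top 0.14 163 [ 0.77  -0.265  0.143] 0.1144 [0.1157]
top 0.15 58 [ 0.769 -0.269  0.151] 0.1152 [0.1155]
top 0.16 340 [ 0.77  -0.269  0.161] 0.1161 [0.1171]
top 0.17 20 [ 0.697 -0.429  0.174] 0.2161 [0.2166]
top 0.18 31 [ 0.696 -0.43   0.183] 0.2166 [0.2169]
top 0.19 22 [ 0.699 -0.429  0.194] 0.2169 [0.2171]
top 0.2 27 [ 0.698 -0.429  0.201] 0.2163 [0.2166]
top 0.21 19 [ 0.703 -0.429  0.215] 0.2167 [0.2169]
top 0.22 25 [ 0.701 -0.43   0.229] 0.2174 [0.2174]
top 0.23 28 [ 0.702 -0.43   0.239] 0.2175 [0.2175]
scene 0.08 311 [ 0.668 -0.218  0.08 ] 0.0027 [0.0052]
scene 0.09 223 [ 0.757 -0.257  0.095] 0.0992 [0.1002]
scene 0.1 187 [ 0.753 -0.266  0.107] 0.0997 [0.101]
scene 0.11 168 [ 0.755 -0.262  0.119] 0.0998 [0.101]
scene 0.12 231 [ 0.75  -0.27   0.124] 0.0999 [0.1015]
scene 0.13 270 [ 0.756 -0.261  0.133] 0.1001 [0.1047]
scene 0.14 101 [ 0.763 -0.272  0.142] 0.1122 [0.1132]
scene 0.15 83 [ 0.764 -0.271  0.156] 0.1122 [0.1143]
scene 0.16 183 [ 0.768 -0.266  0.162] 0.1133 [0.1152]
scene 0.17 1 [ 0.699 -0.432  0.174] 0.2194 [0.2194]
scene 0.18 3 [ 0.697 -0.432  0.182] 0.2193 [0.2193]
scene 0.19 4 [ 0.698 -0.43   0.2  ] 0.2174 [0.2174]
scene 0.2 7 [ 0.697 -0.43   0.207] 0.2174 [0.2174]
scene 0.21 6 [ 0.696 -0.43   0.213] 0.2175 [0.2175]
scene 0.22 6 [ 0.698 -0.431  0.223] 0.218 [0.218]
scene 0.23 6 [ 0.699 -0.43   0.236] 0.2176 [0.2177]
```

Call:
{"api": "move_arm", "payload": {
  "hand": [1,1,1,1,1,1,1,1],
  "linear": [
    [0.4,-0.7,0],
    [0.4,-0.7,0],
    [0.4,-0.7,0],
    [0.4,-0.7,0],
    [0.4,-0.7,0],
    [0.4,-0.7,0],
    [0.4,-0.7,0],
    [0.4,-0.7,0]
  ],
  "turn": [
    [0,0,-1],
    [0,0,-1],
    [0,0,-1],
    [0,0,-1],
    [0,0,-1],
    [0,0,-1],
    [0,0,-1],
    [0,0,-1]
  ]
}}

```text
t: 1.7
tool_pos: [0.498, -0.1529, 0.2136]
orientation: [0.612, 0.791, 0.0, -0.0]
contact_force: [0.6, 0.3, 0.5]
grip_width: 1.003
grasp_force: 0.0
```

Call:
{"api": "move_arm", "payload": {
  "hand": [1,1,1,1,1,1],
  "linear": [
    [0.33,-0.1,0],
    [0.33,-0.1,0],
    [0.33,-0.1,0],
    [0.33,-0.1,0],
    [0.33,-0.1,0],
    [0.33,-0.1,0]
  ],
  "turn": [
    [0,0,-1],
    [0,0,-1],
    [0,0,-1],
    [0,0,-1],
    [0,0,-1],
    [0,0,-1]
  ]
}}

```text
t: 2.3
tool_pos: [0.6618, -0.2006, 0.2128]
orientation: [0.788, 0.615, -0.001, -0.001]
contact_force: [-0.0, 0.4, -0.0]
grip_width: 1.001
grasp_force: 0.0
```

Call:
{"api": "move_arm", "payload": {
  "hand": [0.3,0.3,0.3,0.3,0.3,0.3],
  "linear": [
    [0,0,0],
    [0,0,0],
    [0,0,0],
    [0,0,0],
    [0,0,0],
    [0,0,0]
  ],
  "turn": [
    [0,0,-1],
    [0,0,-1],
    [0,0,-1],
    [0,0,-1],
    [0,0,-1],
    [0,0,-1]
  ]
}}

```text
t: 2.9
tool_pos: [0.6615, -0.2005, 0.2146]
orientation: [0.916, 0.402, -0.0, 0.0]
contact_force: [-0.0, -0.4, 1.4]
grip_width: 0.65
grasp_force: 0.0
```

```bash
cat >> h.py <<'E'
def st():
    s=sensors.read_state(); y=R.from_quat(s['orientation']).as_matrix()
    print('t',round(s['t'],2),'tcp',np.round(s['tool_pos'],4),'psi',round(float(np.arctan2(y[1,1],y[0,1])),3),'zax',y[:,2].round(3),'w',round(s['grip_width'],3),'F',np.round(s['contact_force'],1),'M',np.round(s['moment'],2),'gf',round(s['grasp_force'],1),'j',np.round(s['joint_pos'],2)); return s
E
python3 -c "
from h import *
st()"
```

```text
t 2.9 tcp [ 0.6615 -0.2005  0.2146] psi -0.744 zax [-0. -0. -1.] w 0.65 F [-0.  -0.4  1.4] M [-0.05  0.12  0.01] gf 0.0 j [-0.31  0.51  1.26 -0.    1.37  0.43]
```

Call:
{"api": "move_arm", "payload": {
  "hand": [0.3,0.3,0.3,0.3,0.3,0.3],
  "linear": [
    [0.011,-0.03,0],
    [0.011,-0.03,-0.08],
    [0.011,-0.03,-0.16],
    [0.011,-0.03,-0.24],
    [0.011,-0.03,-0.305],
    [0.011,-0.03,-0.305]
  ],
  "turn": [
    [0,0,-0.2],
    [0,0,-0.2],
    [0,0,-0.2],
    [0,0,-0.2],
    [0,0,-0.2],
    [0,0,-0.2]
  ]
}}

```text
t: 3.5
tool_pos: [0.664, -0.2145, 0.0562]
orientation: [0.935, 0.355, -0.004, -0.004]
contact_force: [-0.9, 1.2, -1.0]
grip_width: 0.655
grasp_force: 0.0
```

Call:
{"api": "move_arm", "payload": {
  "hand": [-1,-1,-1,-1,-1,-1,-1,-1],
  "linear": [
    [0,0,0],
    [0,0,0],
    [0,0,0],
    [0,0,0],
    [0,0,0],
    [0,0,0],
    [0,0,0],
    [0,0,0]
  ],
  "turn": [
    [0,0,0],
    [0,0,0],
    [0,0,0],
    [0,0,0],
    [0,0,0],
    [0,0,0],
    [0,0,0],
    [0,0,0]
  ]
}}

```text
t: 4.3
tool_pos: [0.6681, -0.2158, 0.062]
orientation: [0.935, 0.355, 0.0, 0.0]
contact_force: [-0.9, 1.0, 3.4]
grip_width: 0.151
grasp_force: 30.0
```

```bash
python3 -c "
from h import *
st()"
```

```text
t 4.3 tcp [ 0.6681 -0.2158  0.062 ] psi -0.846 zax [ 0. -0. -1.] w 0.151 F [-0.9  1.   3.4] M [0.01 0.32 0.04] gf 30.0 j [-0.33  0.63  1.44  0.    1.07  0.52]
```

Gripped on the bar (0.151·91 = 13.7 mm). Turn anticlockwise.

Call:
{"api": "move_arm", "payload": {
  "hand": [-1,-1,-1,-1,-1],
  "linear": [
    [0,0,0],
    [0,0,0],
    [0,0,0],
    [0,0,0],
    [0,0,0]
  ],
  "turn": [
    [0,0,0.25],
    [0,0,0.5],
    [0,0,0.75],
    [0,0,1],
    [0,0,1]
  ]
}}

```text
t: 4.8
tool_pos: [0.6683, -0.2159, 0.062]
orientation: [0.818, 0.575, 0.0, 0.0]
contact_force: [0.1, 1.1, 3.5]
grip_width: 0.15
grasp_force: 30.0
```

Call:
{"api": "move_arm", "payload": {
  "hand": [-1,-1,-1,-1,-1],
  "linear": [
    [0,0,0],
    [0,0,0],
    [0,0,0],
    [0,0,0],
    [0,0,0]
  ],
  "turn": [
    [0,0,0.25],
    [0,0,0.5],
    [0,0,0.75],
    [0,0,1],
    [0,0,1]
  ]
}}

```text
t: 5.3
tool_pos: [0.6685, -0.216, 0.062]
orientation: [0.652, 0.759, 0.0, 0.001]
contact_force: [0.3, 1.1, 4.2]
grip_width: 0.154
grasp_force: 30.0
```

Call:
{"api": "move_arm", "payload": {
  "hand": [-1,-1,-1,-1,-1],
  "linear": [
    [0,0,0],
    [0,0,0],
    [0,0,0],
    [0,0,0],
    [0,0,0]
  ],
  "turn": [
    [0,0,0.25],
    [0,0,0.5],
    [0,0,0.75],
    [0,0,1],
    [0,0,1]
  ]
}}

```text
t: 5.8
tool_pos: [0.6687, -0.2158, 0.062]
orientation: [0.444, 0.896, 0.0, 0.001]
contact_force: [0.4, 0.5, 4.9]
grip_width: 0.151
grasp_force: 30.0
```

Call:
{"api": "move_arm", "payload": {
  "hand": [-1,-1,-1,-1,-1],
  "linear": [
    [0,0,0],
    [0,0,0],
    [0,0,0],
    [0,0,0],
    [0,0,0]
  ],
  "turn": [
    [0,0,0.25],
    [0,0,0.5],
    [0,0,0.75],
    [0,0,1],
    [0,0,1]
  ]
}}

```text
t: 6.3
tool_pos: [0.6688, -0.2157, 0.0619]
orientation: [0.209, 0.978, 0.0, 0.001]
contact_force: [1.4, 1.8, 4.0]
grip_width: 0.153
grasp_force: 30.0
```

Call:
{"api": "move_arm", "payload": {
  "hand": [-1,-1,-1,-1,-1],
  "linear": [
    [0,0,0],
    [0,0,0],
    [0,0,0],
    [0,0,0],
    [0,0,0]
  ],
  "turn": [
    [0,0,0.25],
    [0,0,0.5],
    [0,0,0.75],
    [0,0,1],
    [0,0,1]
  ]
}}

```text
t: 6.8
tool_pos: [0.6688, -0.2155, 0.062]
orientation: [-0.039, 0.999, 0.0, 0.001]
contact_force: [0.9, 2.3, 5.5]
grip_width: 0.153
grasp_force: 30.0
```

```bash
python3 -c "
from h import *
st()"
```

```text
t 6.8 tcp [ 0.6688 -0.2155  0.062 ] psi 1.648 zax [ 0.002  0.001 -1.   ] w 0.153 F [0.9 2.3 5.5] M [ 0.45 -0.21  0.07] gf 30.0 j [-0.33  0.63  1.44  0.    1.07 -1.98]
```

Turned 2.49; go on in small steps watching the moment.

Call:
{"api": "move_arm", "payload": {
  "hand": [-1,-1,-1,-1],
  "linear": [
    [0,0,0],
    [0,0,0],
    [0,0,0],
    [0,0,0]
  ],
  "turn": [
    [0,0,0.1],
    [0,0,0.2],
    [0,0,0.3],
    [0,0,0.3]
  ]
}}

```text
t: 7.2
tool_pos: [0.6688, -0.2155, 0.062]
orientation: [-0.111, 0.994, 0.001, 0.001]
contact_force: [1.9, 2.9, 6.0]
grip_width: 0.162
grasp_force: 30.7
```

```bash
python3 -c "
from h import *
st()"
```

```text
t 7.2 tcp [ 0.6688 -0.2155  0.062 ] psi 1.793 zax [ 0.002  0.001 -1.   ] w 0.162 F [1.9 2.9 6. ] M [ 0.46 -0.14 -1.07] gf 30.7 j [-0.33  0.63  1.44  0.    1.07 -2.12]
```

Call:
{"api": "move_arm", "payload": {
  "hand": [-1,-1,-1,-1],
  "linear": [
    [0,0,0],
    [0,0,0],
    [0,0,0],
    [0,0,0]
  ],
  "turn": [
    [0,0,0.1],
    [0,0,0.2],
    [0,0,0.2],
    [0,0,0.2]
  ]
}}

```text
t: 7.6
tool_pos: [0.6688, -0.2155, 0.0619]
orientation: [-0.161, 0.987, 0.001, 0.001]
contact_force: [2.5, 2.2, 5.7]
grip_width: 0.183
grasp_force: 33.7
```

```bash
python3 -c "
from h import *
st()"
```

```text
t 7.6 tcp [ 0.6688 -0.2155  0.0619] psi 1.895 zax [ 0.002  0.001 -1.   ] w 0.183 F [2.5 2.2 5.7] M [ 0.54 -0.34 -1.35] gf 33.7 j [-0.33  0.63  1.44  0.    1.07 -2.23]
```

Call:
{"api": "move_arm", "payload": {
  "hand": [0.3,0.3,0.3,0.3,0.3,0.3,0.3,0.3],
  "linear": [
    [0,0,0],
    [0,0,0],
    [0,0,0],
    [0,0,0.08],
    [0,0,0.16],
    [0,0,0.24],
    [0,0,0.28],
    [0,0,0.28]
  ],
  "turn": [
    [0,0,0],
    [0,0,0],
    [0,0,0],
    [0,0,0],
    [0,0,0],
    [0,0,0],
    [0,0,0],
    [0,0,0]
  ]
}}

```text
t: 8.4
tool_pos: [0.6694, -0.2168, 0.2052]
orientation: [-0.166, 0.986, -0.002, 0.003]
contact_force: [1.1, -0.2, -0.5]
grip_width: 0.647
grasp_force: 0.0
```

Call:
{"api": "move_arm", "payload": {
  "hand": [-1,-1,-1,-1,-1,-1,-1,-1],
  "linear": [
    [-0.35,0.1,0],
    [-0.35,0.1,0],
    [-0.35,0.1,0],
    [-0.35,0.1,0],
    [-0.35,0.5,0],
    [-0.35,0.5,0],
    [-0.35,0.5,0],
    [-0.35,0.5,0]
  ],
  "turn": [
    [0,0,0],
    [0,0,0],
    [0,0,0],
    [0,0,0],
    [0,0,-0.7],
    [0,0,-0.7],
    [0,0,-0.7],
    [0,0,-0.7]
  ]
}}

```text
t: 9.2
tool_pos: [0.4916, 0.0252, 0.1996]
orientation: [0.01, 1.0, -0.0, -0.002]
contact_force: [0.7, 0.6, -0.0]
grip_width: 0.007
grasp_force: 0.0
```

Run:
```python
from h import *
st()
im,d=shot('top');P=cloud('top',d)
cv2.imwrite('pics/c2.png',cv2.resize(im[140:315,270:480],None,fx=3.6,fy=3.6,interpolation=cv2.INTER_CUBIC))
im0=np.load('last_scene.npz')['d'];S=cloud('scene',im0)
for A in(P,S):
  for x in np.arange(.46,.66,.02):
    q=A[(A[...,0]>x)&(A[...,0]<x+.02)&(A[...,1]>-.06)&(A[...,1]<.02)&(A[...,2]>.012)&(A[...,2]<.12)]
    if len(q): print(x.round(2),len(q),q[:,1].min().round(3),q[:,1].max().round(3),q[:,2].max().round(3))
```

```text
t 9.2 tcp [0.4916 0.0252 0.1996] psi 1.551 zax [-0.003 -0.001 -1.   ] w 0.007 F [ 0.7  0.6 -0. ] M [ 0.1  -0.04 -0.02] gf 0.0 j [ 0.03  0.2   1.77 -0.    1.18 -1.52]
0.56 7 -0.015 -0.002 0.075
0.58 80 -0.025 0.007 0.072
0.6 94 -0.034 0.016 0.062
0.62 169 -0.038 0.017 0.053
0.64 133 -0.04 0.015 0.052
0.46 85 -0.06 0.02 0.049
0.48 113 -0.06 0.02 0.049
0.52 10 -0.01 -0.004 0.088
0.54 31 -0.015 -0.004 0.085
0.56 40 -0.015 -0.0 0.079
0.58 120 -0.026 0.003 0.07
0.6 114 -0.036 0.015 0.059
0.62 169 -0.038 0.019 0.055
0.64 122 -0.039 0.018 0.048
```

View pics/c2.png

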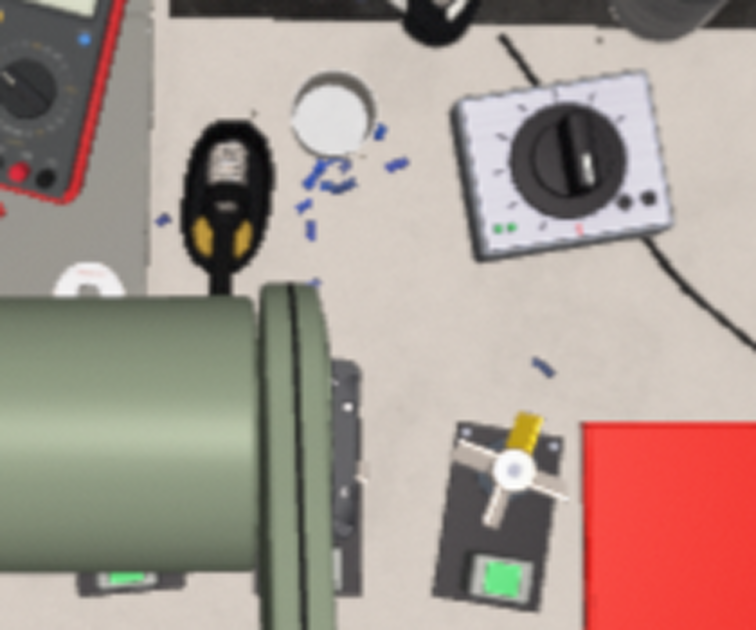

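Call:
{"api": "move_arm", "payload": {
  "hand": [-1,-1,-1,-1,-1,-1,-1],
  "linear": [
    [0.06,0.14,0],
    [0.06,0.14,0],
    [0.06,0.14,-0.1],
    [0.06,0.14,-0.2],
    [0.06,0.14,-0.3],
    [0.06,0.14,-0.336],
    [0.06,0.14,-0.336]
  ],
  "turn": [
    [0,0,0],
    [0,0,0],
    [0,0,0],
    [0,0,0],
    [0,0,0],
    [0,0,0],
    [0,0,0]
  ]
}}

```text
t: 9.95
tool_pos: [0.5191, 0.093, 0.0289]
orientation: [0.008, 1.0, -0.001, -0.005]
contact_force: [0.2, -0.4, 0.5]
grip_width: 0.008
grasp_force: 0.0
```

```bash
python3 -c "
from h import *
st()"
```

```text
t 9.95 tcp [0.5191 0.093  0.0289] psi 1.554 zax [-0.011 -0.002 -1.   ] w 0.008 F [ 0.2 -0.4  0.5] M [0.02 0.03 0.  ] gf 0.0 j [ 0.16  0.44  1.91 -0.    0.8  -1.4 ]
```

Call:
{"api": "move_arm", "payload": {
  "hand": [-1,-1,-1,-1,-1,-1,-1,-1],
  "linear": [
    [0,-0.04,0],
    [0,-0.08,0],
    [0,-0.11,0],
    [0.06,-0.12,0.02],
    [0.06,-0.12,0.1],
    [0.06,-0.12,0.2],
    [0.06,-0.12,0.3],
    [0.06,-0.2,0.34]
  ],
  "turn": [
    [0,0,0],
    [0,0,0],
    [0,0,0],
    [0,0,0],
    [0,0,0],
    [0,0,0],
    [0,0,0],
    [0,0,0]
  ]
}}

```text
t: 10.75
tool_pos: [0.5557, -0.0039, 0.2096]
orientation: [0.006, 1.0, 0.001, 0.005]
contact_force: [1.1, -0.5, 0.0]
grip_width: 0.004
grasp_force: 0.0
```

Call:
{"api": "move_arm", "payload": {
  "hand": [-1,-1,-1,-1,-1],
  "linear": [
    [-0.2,-0.5,0],
    [-0.2,-0.5,0],
    [-0.2,-0.5,0],
    [-0.2,-0.5,0],
    [-0.2,-0.5,0]
  ],
  "turn": [
    [0,0,0],
    [0,0,0],
    [0,0,0],
    [0,0,0],
    [0,0,0]
  ]
}}

```text
t: 11.25
tool_pos: [0.459, -0.2402, 0.2044]
orientation: [0.008, 1.0, -0.0, 0.001]
contact_force: [1.0, -0.1, -0.5]
grip_width: 0.007
grasp_force: 0.0
```

```bash
cat >> h.py <<'E'
def yellow(ax,k=3,n='top',R0=.045):
    "yellow blade angle about axis, k shots"
    for i in range(k):
        im,d=shot(n); P=cloud(n,d); a=im.astype(int)
        m=(a[...,1]-a[...,0]>80)&(a[...,2]-a[...,0]>80)&(np.hypot(P[...,0]-ax[0],P[...,1]-ax[1])<R0)&(P[...,2]<.08)
        q=P[m]
        if len(q)<5: print('no yellow',len(q)); continue
        c=q.mean(0); print(len(q),c.round(4),'ang',round(float(np.arctan2(c[1]-ax[1],c[0]-ax[0])),3))
E
python3 -c "
from h import *
st(); yellow((.4815,.0504)); im,d=last('top'); cv2.imwrite('pics/c3.png',im)"
```

```text
t 11.25 tcp [ 0.459  -0.2402  0.2044] psi 1.554 zax [ 0.001 -0.001 -1.   ] w 0.007 F [ 1.  -0.1 -0.5] M [ 0.   -0.05  0.02] gf 0.0 j [-0.5   0.24  1.71 -0.    1.2  -2.06]
57 [0.4979 0.032  0.039 ] ang -0.843
57 [0.4979 0.032  0.0391] ang -0.843
57 [0.4979 0.032  0.039 ] ang -0.843
```

Call:
{"api": "move_arm", "payload": {
  "hand": [-1,-1,-1,-1,-1,-1,-1,-1],
  "linear": [
    [0.12,0.02,0],
    [0.12,0.02,0],
    [0.12,0.02,-0.1],
    [0.12,0.02,-0.2],
    [0.12,0.02,-0.3],
    [0.12,0.02,-0.344],
    [0.12,0.02,-0.344],
    [0.12,0.02,-0.344]
  ],
  "turn": [
    [0,0,0],
    [0,0,0],
    [0,0,0],
    [0,0,0],
    [0,0,0],
    [0,0,0],
    [0,0,0],
    [0,0,0]
  ]
}}

```text
t: 12.2
tool_pos: [0.5211, -0.2276, 0.0323]
orientation: [0.008, 1.0, -0.0, 0.0]
contact_force: [0.8, 0.4, 0.7]
grip_width: 0.007
grasp_force: 0.0
```

```bash
python3 -c "
from h import *
st()"
```

```text
t 12.2 tcp [ 0.5211 -0.2276  0.0323] psi 1.555 zax [ 0.001 -0.    -1.   ] w 0.007 F [0.8 0.4 0.7] M [ 0.02  0.01 -0.02] gf 0.0 j [-0.43  0.48  1.82  0.    0.84 -1.99]
```

Call:
{"api": "move_arm", "payload": {
  "hand": [-1,-1,-1,-1,-1,-1,-1,-1],
  "linear": [
    [0,0.04,0],
    [0,0.08,0],
    [0,0.11,0],
    [0.06,0.12,0.02],
    [0.06,0.12,0.1],
    [0.06,0.12,0.2],
    [0.06,0.12,0.3],
    [0.06,0.2,0.34]
  ],
  "turn": [
    [0,0,0],
    [0,0,0],
    [0,0,0],
    [0,0,0],
    [0,0,0],
    [0,0,0],
    [0,0,0],
    [0,0,0]
  ]
}}

```text
t: 13.0
tool_pos: [0.5537, -0.1312, 0.2089]
orientation: [0.01, 1.0, -0.003, 0.007]
contact_force: [0.9, 0.6, 0.9]
grip_width: 0.004
grasp_force: 0.0
```

Call:
{"api": "move_arm", "payload": {
  "hand": [-1,-1,-1,-1,-1],
  "linear": [
    [-0.1,0.5,0],
    [-0.1,0.5,0],
    [-0.1,0.5,0],
    [-0.1,0.5,0],
    [-0.1,0.5,0]
  ],
  "turn": [
    [0,0,0],
    [0,0,0],
    [0,0,0],
    [0,0,0],
    [0,0,0]
  ]
}}

```text
t: 13.5
tool_pos: [0.501, 0.1192, 0.2036]
orientation: [0.008, 1.0, 0.0, 0.002]
contact_force: [1.2, 1.4, 0.3]
grip_width: 0.006
grasp_force: 0.0
```

```bash
python3 -c "
from h import *
st(); yellow((.481,-.1846))"
```

```text
t 13.5 tcp [0.501  0.1192 0.2036] psi 1.554 zax [ 0.004  0.001 -1.   ] w 0.006 F [1.2 1.4 0.3] M [ 0.07 -0.02  0.  ] gf 0.0 j [ 0.21  0.23  1.72  0.    1.19 -1.34]
59 [ 0.4794 -0.1604  0.0394] ang 1.637
52 [ 0.4734 -0.1615  0.0394] ang 1.89
48 [ 0.4676 -0.1644  0.0397] ang 2.157
```

Call:
{"api": "move_arm", "payload": {
  "hand": [-1,-1,-1,-1,-1,-1,-1],
  "linear": [
    [0.04,-0.028,0],
    [0.04,-0.028,-0.1],
    [0.04,-0.028,-0.2],
    [0.04,-0.028,-0.3],
    [0.04,-0.028,-0.343],
    [0.04,-0.028,-0.343],
    [0.04,-0.028,-0.343]
  ],
  "turn": [
    [0,0,0],
    [0,0,0],
    [0,0,0],
    [0,0,0],
    [0,0,0],
    [0,0,0],
    [0,0,0]
  ]
}}

```text
t: 14.35
tool_pos: [0.5226, 0.1023, 0.0312]
orientation: [0.009, 1.0, 0.0, 0.001]
contact_force: [-0.1, 0.5, 0.1]
grip_width: 0.009
grasp_force: 0.0
```

Call:
{"api": "move_arm", "payload": {
  "hand": [-1,-1,-1,-1,-1,-1,-1,-1],
  "linear": [
    [0,-0.035,0],
    [0,-0.07,0],
    [0,-0.105,0],
    [0,-0.135,0],
    [0.06,-0.14,0.02],
    [0.06,-0.14,0.12],
    [0.06,-0.14,0.22],
    [0.06,-0.14,0.32]
  ],
  "turn": [
    [0,0,0],
    [0,0,0],
    [0,0,0],
    [0,0,0],
    [0,0,0],
    [0,0,0],
    [0,0,0],
    [0,0,0]
  ]
}}

```text
t: 15.15
tool_pos: [0.5518, 0.0323, 0.1935]
orientation: [0.009, 1.0, 0.0, 0.001]
contact_force: [1.1, 0.9, -0.2]
grip_width: 0.008
grasp_force: 0.0
```

Call:
{"api": "move_arm", "payload": {
  "hand": [-1,-1,-1,-1,-1],
  "linear": [
    [-0.1,-0.5,0],
    [-0.1,-0.5,0],
    [-0.1,-0.5,0],
    [-0.1,-0.5,0],
    [-0.1,-0.5,0]
  ],
  "turn": [
    [0,0,0],
    [0,0,0],
    [0,0,0],
    [0,0,0],
    [0,0,0]
  ]
}}

```text
t: 15.65
tool_pos: [0.502, -0.2147, 0.1922]
orientation: [0.008, 1.0, -0.001, 0.002]
contact_force: [1.4, -1.3, 0.3]
grip_width: 0.006
grasp_force: 0.0
```

```bash
python3 -c "
from h import *
st(); yellow((.4815,.0504),2)"
```

```text
t 15.65 tcp [ 0.502  -0.2147  0.1922] psi 1.554 zax [ 0.004 -0.002 -1.   ] w 0.006 F [ 1.4 -1.3  0.3] M [-0.   -0.07 -0.03] gf 0.0 j [-0.43  0.29  1.67  0.    1.18 -1.98]
66 [0.4623 0.0366 0.0383] ang -2.52
66 [0.4623 0.0366 0.0384] ang -2.52
```

Call:
{"api": "move_arm", "payload": {
  "hand": [-1,-1,-1,-1,-1,-1,-1,-1],
  "linear": [
    [0.043,0.214,0],
    [0.043,0.214,0],
    [0.043,0.214,0],
    [0.043,0.214,-0.1],
    [0.043,0.214,-0.2],
    [0.043,0.214,-0.3],
    [0.043,0.214,-0.32],
    [0.043,0.214,-0.32]
  ],
  "turn": [
    [0,0,0],
    [0,0,0],
    [0,0,0],
    [0,0,0],
    [0,0,0],
    [0,0,0],
    [0,0,0],
    [0,0,0]
  ]
}}

```text
t: 16.55
tool_pos: [0.5234, -0.1052, 0.0298]
orientation: [0.008, 1.0, 0.0, -0.001]
contact_force: [0.4, 0.6, 0.5]
grip_width: 0.007
grasp_force: 0.0
```

Call:
{"api": "move_arm", "payload": {
  "hand": [-1,-1,-1,-1,-1,-1,-1,-1],
  "linear": [
    [0,0.04,0],
    [0,0.08,0],
    [0,0.115,0],
    [0.06,0.115,0.02],
    [0.06,0.115,0.1],
    [0.06,0.115,0.2],
    [0.06,0.115,0.3],
    [0.06,0.115,0.34]
  ],
  "turn": [
    [0,0,0],
    [0,0,0],
    [0,0,0],
    [0,0,0],
    [0,0,0],
    [0,0,0],
    [0,0,0],
    [0,0,0]
  ]
}}

```text
t: 17.35
tool_pos: [0.5574, -0.0482, 0.2097]
orientation: [0.008, 1.0, -0.001, 0.008]
contact_force: [0.6, -0.3, -0.7]
grip_width: 0.003
grasp_force: 0.0
```

Call:
{"api": "move_arm", "payload": {
  "hand": [-1,-1,-1,-1,-1],
  "linear": [
    [-0.1,-0.5,0],
    [-0.1,-0.5,0],
    [-0.1,-0.5,0],
    [-0.1,-0.5,0],
    [-0.1,-0.5,0]
  ],
  "turn": [
    [0,0,0],
    [0,0,0],
    [0,0,0],
    [0,0,0],
    [0,0,0]
  ]
}}

```text
t: 17.85
tool_pos: [0.505, -0.2955, 0.2046]
orientation: [0.008, 1.0, -0.002, 0.003]
contact_force: [1.6, -0.6, -0.1]
grip_width: 0.007
grasp_force: 0.0
```

```bash
python3 -c "
from h import *
st(); yellow((.4834,-.0639)); yellow((.481,-.1846),2); cv2.imwrite('pics/c4.png',last('top')[0])"
```

```text
t 17.85 tcp [ 0.505  -0.2955  0.2046] psi 1.554 zax [ 0.006 -0.004 -1.   ] w 0.007 F [ 1.6 -0.6 -0.1] M [ 0.01 -0.01  0.01] gf 0.0 j [-0.55  0.34  1.56  0.    1.23 -2.1 ]
59 [ 0.4969 -0.0438  0.0396] ang 0.979
61 [ 0.4967 -0.0437  0.039 ] ang 0.987
58 [ 0.497  -0.0436  0.0393] ang 0.98
45 [ 0.4634 -0.1677  0.0403] ang 2.375
45 [ 0.4634 -0.1676  0.0408] ang 2.373
```

View pics/c4.png

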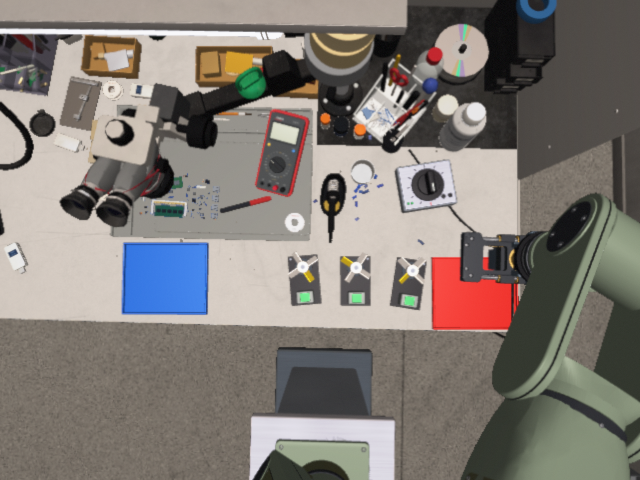

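Call:
{"api": "move_arm", "payload": {
  "hand": [-1,-1,-1,-1,-1,-1,-1,-1],
  "linear": [
    [0.037,0.355,0],
    [0.037,0.355,0],
    [0.037,0.355,0],
    [0.037,0.355,0],
    [0.037,0.355,-0.1],
    [0.037,0.355,-0.2],
    [0.037,0.355,-0.3],
    [0.037,0.355,-0.347]
  ],
  "turn": [
    [0,0,0],
    [0,0,0],
    [0,0,0],
    [0,0,0],
    [0,0,0],
    [0,0,0],
    [0,0,0],
    [0,0,0]
  ]
}}

```text
t: 18.9
tool_pos: [0.5212, -0.1126, 0.0241]
orientation: [0.007, 1.0, 0.001, -0.002]
contact_force: [-1.0, 1.0, 0.4]
grip_width: -0.002
grasp_force: 0.0
```

Call:
{"api": "move_arm", "payload": {
  "hand": [-1,-1,-1,-1,-1,-1,-1,-1],
  "linear": [
    [0,0,0],
    [0,0.05,0],
    [0,0.1,0],
    [0,0.134,0],
    [0.06,0.134,0.02],
    [0.06,0.134,0.12],
    [0.06,0.134,0.22],
    [0.06,0.134,0.32]
  ],
  "turn": [
    [0,0,0],
    [0,0,0],
    [0,0,0],
    [0,0,0],
    [0,0,0],
    [0,0,0],
    [0,0,0],
    [0,0,0]
  ]
}}

```text
t: 19.7
tool_pos: [0.5538, -0.0471, 0.1914]
orientation: [0.007, 1.0, -0.0, 0.002]
contact_force: [-0.3, -0.5, -0.7]
grip_width: 0.004
grasp_force: 0.0
```

Call:
{"api": "move_arm", "payload": {
  "hand": [1,1,1,1,1,1,1,1],
  "linear": [
    [-0.2,-0.5,0],
    [-0.2,-0.5,0],
    [-0.2,-0.5,0],
    [-0.2,-0.5,0],
    [-0.2,-0.5,0],
    [-0.2,-0.5,0],
    [-0.2,-0.5,0],
    [-0.2,-0.5,0]
  ],
  "turn": [
    [0,0,0],
    [0,0,0],
    [0,0,0],
    [0,0,0],
    [0,0,0],
    [0,0,0],
    [0,0,0],
    [0,0,0]
  ]
}}

```text
t: 20.5
tool_pos: [0.454, -0.2978, 0.1887]
orientation: [0.008, 1.0, -0.001, 0.002]
contact_force: [-0.0, 0.1, 0.3]
grip_width: 0.673
grasp_force: 0.0
```

```bash
cat >> h.py <<'E'
def fans(n='top'):
    "green pads (grip block tops) and white hubs -> grip xy and yaw"
    im,d=shot(n); P=cloud(n,d); a=im.astype(int)
    k=((a[...,1]-a[...,2]>50)&(a[...,1]-a[...,0]>50)&(P[...,0]<.6)).astype(np.uint8)
    nn,l,s,ce=cv2.connectedComponentsWithStats(k)
    for i in range(1,nn):
        if s[i,4]<25: continue
        g=P[l==i].mean(0)
        q=P[(P[...,2]>.043)&(P[...,2]<.056)&(np.abs(np.hypot(P[...,0]-g[0],P[...,1]-g[1])-.064)<.012)&(a.min(2)>190)]
        c=np.median(q,0) if len(q) else g*np.nan
        v=c-g; print('grip',g.round(4),s[i,4],'hub',c.round(4),len(q),'yaw',round(float(np.arctan2(v[1],v[0])),3),round(float(np.hypot(*v[:2])),4))
E
python3 -c "
from h import *
st(); yellow((.4834,-.0639),2);fans()"
```

```text
t 20.5 tcp [ 0.454  -0.2978  0.1887] psi 1.554 zax [ 0.003 -0.001 -1.   ] w 0.673 F [-0.   0.1  0.3] M [ 0.05 -0.01  0.04] gf 0.0 j [-0.6   0.29  1.68  0.    1.17 -2.16]
54 [ 0.463 -0.05   0.039] ang 2.545
53 [ 0.4629 -0.0501  0.0393] ang 2.549
grip [0.4188 0.0434 0.0598] 83 hub [0.4815 0.0509 0.0482] 123 yaw 0.119 0.0632
grip [ 0.4198 -0.0657  0.0599] 83 hub [ 0.4841 -0.064   0.0483] 113 yaw 0.026 0.0644
grip [ 0.4172 -0.1767  0.0599] 79 hub [ 0.4809 -0.1854  0.0484] 110 yaw -0.137 0.0643
```

Call:
{"api": "move_arm", "payload": {
  "hand": [1,1,1,1,1,1,1,1],
  "linear": [
    [-0.07,0.682,0],
    [-0.07,0.682,0],
    [-0.07,0.682,0],
    [-0.07,0.682,0],
    [-0.07,0.682,0],
    [-0.07,0.682,0],
    [-0.07,0.682,0],
    [-0.07,0.682,0]
  ],
  "turn": [
    [0,0,0.26],
    [0,0,0.26],
    [0,0,0.26],
    [0,0,0.26],
    [0,0,0.26],
    [0,0,0.26],
    [0,0,0.26],
    [0,0,0.26]
  ]
}}

```text
t: 21.45
tool_pos: [0.4171, 0.0478, 0.1869]
orientation: [-0.061, 0.998, 0.001, 0.0]
contact_force: [0.4, -0.9, -0.1]
grip_width: 1.003
grasp_force: 0.0
```

```bash
python3 -c "
from h import *
st()
S=cloud('scene',last('scene')[1]);P=cloud('top',last('top')[1])
q=S[(S[...,2]>.03)&(S[...,1]<-.3)&(S[...,1]>-.62)&(S[...,0]<.7)&(S[...,0]>.2)]; print(len(q),q.min(0) if len(q) else 0, q[np.argsort(q[:,0])[:5]])"
```

```text
t 21.45 tcp [0.4171 0.0478 0.1869] psi 1.693 zax [ 0.     0.002 -1.   ] w 1.003 F [ 0.4 -0.9 -0.1] M [-0.02 -0.06  0.02] gf 0.0 j [ 0.09  0.1   1.93  0.    1.11 -1.61]
2569 [ 0.69190389 -0.44895661  0.03007137] [[ 0.69190389 -0.43250831  0.40852309]
 [ 0.69245762 -0.44726441  0.22669467]
 [ 0.69261294 -0.43899529  0.47299792]
 [ 0.69268543 -0.44441062  0.08021862]
 [ 0.69276925 -0.43445435  0.20442247]]
```

Call:
{"api": "move_arm", "payload": {
  "hand": [1,1,1,1,1,1],
  "linear": [
    [0,0,-0.08],
    [0,0,-0.14],
    [0,0,-0.19],
    [0,0,-0.22],
    [0,0,-0.22],
    [0,0,-0.22]
  ],
  "turn": [
    [0,0,0],
    [0,0,0],
    [0,0,0],
    [0,0,0],
    [0,0,0],
    [0,0,0]
  ]
}}

```text
t: 22.05
tool_pos: [0.4186, 0.0427, 0.0769]
orientation: [-0.057, 0.998, -0.0, 0.0]
contact_force: [1.6, -0.5, 0.7]
grip_width: 1.001
grasp_force: 0.0
```

Aligned within 1 mm. Down to 0.026, close, lift slightly.

Call:
{"api": "move_arm", "payload": {
  "hand": [1,1,1,1,1],
  "linear": [
    [0,0.001,-0.04],
    [0,0.001,-0.07],
    [0,0.001,-0.09],
    [0,0.001,-0.1],
    [0,0.001,-0.1]
  ],
  "turn": [
    [0,0,0],
    [0,0,0],
    [0,0,0],
    [0,0,0],
    [0,0,0]
  ]
}}

```text
t: 22.55
tool_pos: [0.4184, 0.0432, 0.0266]
orientation: [-0.057, 0.998, 0.0, 0.0]
contact_force: [0.2, -0.4, 0.6]
grip_width: 1.003
grasp_force: 0.0
```

Call:
{"api": "move_arm", "payload": {
  "hand": [-1,-1,-1,-1,-1,-1,-1],
  "linear": [
    [0,0,0],
    [0,0,0],
    [0,0,0],
    [0,0,0],
    [0,0,0],
    [0,0,0],
    [0,0,0]
  ],
  "turn": [
    [0,0,0],
    [0,0,0],
    [0,0,0],
    [0,0,0],
    [0,0,0],
    [0,0,0],
    [0,0,0]
  ]
}}

```text
t: 23.25
tool_pos: [0.4182, 0.0432, 0.0265]
orientation: [-0.057, 0.998, 0.0, -0.0]
contact_force: [-0.3, 2.0, 1.6]
grip_width: 0.416
grasp_force: 2.4
```

Call:
{"api": "move_arm", "payload": {
  "hand": [-1,-1,-1,-1,-1,-1,-1,-1],
  "linear": [
    [0,0,0.02],
    [0,0,0.05],
    [0,0,0.08],
    [0,0,0.11],
    [0,0,0.14],
    [0,0,0.16],
    [0,0,0.16],
    [0,0,0.16]
  ],
  "turn": [
    [0,0,0],
    [0,0,0],
    [0,0,0],
    [0,0,0],
    [0,0,0],
    [0,0,0],
    [0,0,0],
    [0,0,0]
  ]
}}

```text
t: 24.05
tool_pos: [0.4177, 0.0431, 0.1062]
orientation: [-0.057, 0.998, 0.0, -0.0]
contact_force: [-0.2, -0.5, -4.8]
grip_width: 0.396
grasp_force: 30.0
```

Call:
{"api": "move_arm", "payload": {
  "hand": [-1,-1,-1,-1,-1,-1,-1,-1],
  "linear": [
    [0,-0.04,0],
    [0,-0.1,0],
    [0,-0.17,0],
    [-0.01,-0.24,0],
    [-0.02,-0.31,0],
    [-0.03,-0.38,0],
    [-0.04,-0.45,0],
    [-0.044,-0.52,0]
  ],
  "turn": [
    [0,0,0],
    [0,0,0],
    [0,0,0],
    [0,0,-0.1],
    [0,0,-0.15],
    [0,0,-0.2],
    [0,0,-0.24],
    [0,0,-0.24]
  ]
}}

```text
t: 24.85
tool_pos: [0.3947, -0.2177, 0.1054]
orientation: [0.004, 1.0, 0.001, -0.001]
contact_force: [0.3, -0.8, -4.5]
grip_width: 0.394
grasp_force: 30.0
```

Call:
{"api": "move_arm", "payload": {
  "hand": [-1,-1,-1,-1,-1,-1,-1,-1],
  "linear": [
    [0,-0.07,0],
    [0,-0.14,0],
    [0,-0.2,0],
    [0,-0.25,0],
    [0,-0.29,0],
    [0,-0.318,0],
    [0,-0.318,0],
    [0,-0.318,0]
  ],
  "turn": [
    [0,0,0],
    [0,0,0],
    [0,0,0],
    [0,0,0],
    [0,0,0],
    [0,0,0],
    [0,0,0],
    [0,0,0]
  ]
}}

```text
t: 25.65
tool_pos: [0.3958, -0.3749, 0.1059]
orientation: [0.003, 1.0, 0.001, -0.001]
contact_force: [0.0, 0.1, -4.1]
grip_width: 0.392
grasp_force: 30.0
```

```bash
python3 -c "
from h import *
st(); fans(); cv2.imwrite('pics/s1.png',shot('scene')[0][180:420,260:580])"
```

```text
t 25.65 tcp [ 0.3958 -0.3749  0.1059] psi 1.564 zax [-0.001  0.002 -1.   ] w 0.392 F [ 0.   0.1 -4.1] M [ 0.03  0.04 -0.04] gf 30.0 j [-0.78  0.37  1.79  0.    0.99 -2.34]
grip [ 0.4198 -0.0657  0.0601] 83 hub [ 0.4842 -0.0634  0.0482] 108 yaw 0.036 0.0644
grip [ 0.4172 -0.1766  0.0599] 79 hub [ 0.4808 -0.1856  0.0483] 106 yaw -0.141 0.0643
```

View pics/s1.png

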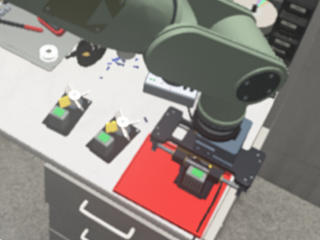

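Call:
{"api": "move_arm", "payload": {
  "hand": [-1,-1,-1,-1,-1,-1],
  "linear": [
    [0,0,-0.04],
    [0,0,-0.08],
    [0,0,-0.12],
    [0,0,-0.14],
    [0,0,-0.149],
    [0,0,-0.149]
  ],
  "turn": [
    [0,0,0],
    [0,0,0],
    [0,0,0],
    [0,0,0],
    [0,0,0],
    [0,0,0]
  ]
}}

```text
t: 26.35
tool_pos: [0.3965, -0.3756, 0.0324]
orientation: [0.003, 1.0, -0.0, 0.0]
contact_force: [-0.1, 0.5, -4.7]
grip_width: 0.395
grasp_force: 30.0
```

Call:
{"api": "move_arm", "payload": {
  "hand": [-1,-1],
  "linear": [
    [0,0,-0.003],
    [0,0,-0.003]
  ],
  "turn": [
    [0,0,0],
    [0,0,0]
  ]
}}

```text
t: 26.55
tool_pos: [0.397, -0.3764, 0.0316]
orientation: [0.003, 1.0, -0.001, 0.001]
contact_force: [-0.1, 0.7, 0.1]
grip_width: 0.393
grasp_force: 30.0
```

Call:
{"api": "move_arm", "payload": {
  "hand": [0.5,0.5,0.5,0.5,0.5,0.5,0.5,0.5],
  "linear": [
    [0,0,0],
    [0,0,0],
    [0,0,0],
    [0,0,0.03],
    [0,0,0.08],
    [0,0,0.16],
    [0,0,0.24],
    [0,0,0.24]
  ],
  "turn": [
    [0,0,0],
    [0,0,0],
    [0,0,0],
    [0,0,0],
    [0,0,0],
    [0,0,0],
    [0,0,0],
    [0,0,0]
  ]
}}

```text
t: 27.35
tool_pos: [0.3989, -0.3786, 0.1563]
orientation: [0.003, 1.0, -0.004, 0.004]
contact_force: [-0.2, -0.8, 0.1]
grip_width: 0.75
grasp_force: 0.0
```

Call:
{"api": "move_arm", "payload": {
  "hand": [1,1,1,1,1,1,1,1],
  "linear": [
    [0.045,0.621,0],
    [0.045,0.621,0],
    [0.045,0.621,0],
    [0.045,0.621,0],
    [0.045,0.621,0],
    [0.045,0.621,0],
    [0.045,0.621,0],
    [0.045,0.621,0]
  ],
  "turn": [
    [0,0,0.07],
    [0,0,0.07],
    [0,0,0.07],
    [0,0,0.07],
    [0,0,0.07],
    [0,0,0.07],
    [0,0,0.07],
    [0,0,0.07]
  ]
}}

```text
t: 28.15
tool_pos: [0.4185, -0.064, 0.1502]
orientation: [-0.016, 1.0, -0.0, -0.0]
contact_force: [0.1, -0.5, 0.5]
grip_width: 1.003
grasp_force: 0.0
```

```bash
python3 -c "
from h import *
st(); fans();fans('scene')"
```

```text
t 28.15 tcp [ 0.4185 -0.064   0.1502] psi 1.603 zax [-0. -0. -1.] w 1.003 F [ 0.1 -0.5  0.5] M [0.01 0.02 0.  ] gf 0.0 j [-0.18  0.14  1.99 -0.    1.02 -1.78]
grip [ 0.3984 -0.3771  0.0639] 85 hub [ 0.4624 -0.3762  0.0526] 108 yaw 0.013 0.064
grip [ 0.42   -0.0647  0.0581] 61 hub [ 0.4796 -0.0577  0.0467] 45 yaw 0.117 0.06
grip [ 0.4167 -0.1762  0.0584] 70 hub [ 0.4784 -0.1863  0.0465] 95 yaw -0.162 0.0625
grip [ 0.3983 -0.3767  0.0623] 88 hub [ 0.4579 -0.3736  0.0498] 164 yaw 0.052 0.0597
```

A sits level in the red tray (grip top 4 mm higher). B is unmoved; descend and take it.

Call:
{"api": "move_arm", "payload": {
  "hand": [1,1,1,1,1,1],
  "linear": [
    [0.001,-0.002,-0.08],
    [0.001,-0.002,-0.15],
    [0.001,-0.002,-0.2],
    [0.001,-0.002,-0.235],
    [0.001,-0.002,-0.247],
    [0.001,-0.002,-0.247]
  ],
  "turn": [
    [0,0,0],
    [0,0,0],
    [0,0,0],
    [0,0,0],
    [0,0,0],
    [0,0,0]
  ]
}}

```text
t: 28.85
tool_pos: [0.4188, -0.0675, 0.0264]
orientation: [-0.013, 1.0, 0.0, -0.001]
contact_force: [0.0, 0.4, -0.1]
grip_width: 1.001
grasp_force: 0.0
```

Call:
{"api": "move_arm", "payload": {
  "hand": [-1,-1,-1,-1,-1,-1,-1,-1],
  "linear": [
    [0,0,0],
    [0,0,0],
    [0,0,0],
    [0,0,0],
    [0,0,0],
    [0,0,0],
    [0,0,0],
    [0,0,0]
  ],
  "turn": [
    [0,0,0],
    [0,0,0],
    [0,0,0],
    [0,0,0],
    [0,0,0],
    [0,0,0],
    [0,0,0],
    [0,0,0]
  ]
}}

```text
t: 29.65
tool_pos: [0.4191, -0.066, 0.027]
orientation: [-0.014, 1.0, 0.0, -0.0]
contact_force: [-0.5, 1.4, 2.3]
grip_width: 0.399
grasp_force: 30.0
```

Call:
{"api": "move_arm", "payload": {
  "hand": [-1,-1,-1,-1,-1,-1,-1,-1],
  "linear": [
    [0,0,0.02],
    [0,0,0.05],
    [0,0,0.08],
    [0,0,0.11],
    [0,0,0.14],
    [0,0,0.16],
    [0,0,0.16],
    [0,0,0.16]
  ],
  "turn": [
    [0,0,0],
    [0,0,0],
    [0,0,0],
    [0,0,0],
    [0,0,0],
    [0,0,0],
    [0,0,0],
    [0,0,0]
  ]
}}

```text
t: 30.45
tool_pos: [0.4186, -0.0663, 0.1066]
orientation: [-0.014, 1.0, 0.0, -0.0]
contact_force: [0.5, -0.8, -5.7]
grip_width: 0.392
grasp_force: 30.0
```

Call:
{"api": "move_arm", "payload": {
  "hand": [-1,-1,-1,-1,-1,-1,-1,-1],
  "linear": [
    [0,-0.04,0],
    [0,-0.1,0],
    [0,-0.17,0],
    [-0.01,-0.24,0],
    [-0.02,-0.31,0],
    [-0.03,-0.37,0],
    [-0.04,-0.42,0],
    [-0.042,-0.438,0]
  ],
  "turn": [
    [0,0,0],
    [0,0,0],
    [0,0,0],
    [0,0,-0.06],
    [0,0,-0.06],
    [0,0,-0.06],
    [0,0,-0.06],
    [0,0,-0.06]
  ]
}}

```text
t: 31.25
tool_pos: [0.3972, -0.2871, 0.1058]
orientation: [0.002, 1.0, 0.0, -0.001]
contact_force: [0.3, 0.9, -5.3]
grip_width: 0.392
grasp_force: 30.0
```

Call:
{"api": "move_arm", "payload": {
  "hand": [-1,-1,-1,-1,-1,-1,-1,-1],
  "linear": [
    [0,0,0],
    [0,0,0],
    [0,0,-0.04],
    [0,0,-0.08],
    [0,0,-0.12],
    [0,0,-0.14],
    [0,0,-0.145],
    [0,0,-0.145]
  ],
  "turn": [
    [0,0,0],
    [0,0,0],
    [0,0,0],
    [0,0,0],
    [0,0,0],
    [0,0,0],
    [0,0,0],
    [0,0,0]
  ]
}}

```text
t: 32.05
tool_pos: [0.3985, -0.2849, 0.0346]
orientation: [0.0, 1.0, 0.0, 0.0]
contact_force: [-0.5, 0.3, -4.6]
grip_width: 0.397
grasp_force: 30.0
```

```bash
python3 -c "
from h import *
st()"
```

```text
t 32.05 tcp [ 0.3985 -0.2849  0.0346] psi 1.57 zax [ 0.  0. -1.] w 0.397 F [-0.5  0.3 -4.6] M [0.05 0.06 0.02] gf 30.0 j [-0.64  0.38  2.    0.    0.76 -2.21]
```

Call:
{"api": "move_arm", "payload": {
  "hand": [-1,-1,-1,-1],
  "linear": [
    [0,0,-0.003],
    [0,0,-0.006],
    [0,0,-0.008],
    [0,0,-0.008]
  ],
  "turn": [
    [0,0,0],
    [0,0,0],
    [0,0,0],
    [0,0,0]
  ]
}}

```text
t: 32.45
tool_pos: [0.3985, -0.2856, 0.0311]
orientation: [0.001, 1.0, -0.0, 0.0]
contact_force: [-1.0, 0.3, -1.5]
grip_width: 0.393
grasp_force: 30.0
```

Call:
{"api": "move_arm", "payload": {
  "hand": [0.3,0.3,0.3,0.3,0.3,0.3,0.3,0.3],
  "linear": [
    [0,0,0],
    [0,0,0],
    [0,0,0],
    [0,0,0.03],
    [0,0,0.08],
    [0,0,0.16],
    [0,0,0.24],
    [0,0,0.24]
  ],
  "turn": [
    [0,0,0],
    [0,0,0],
    [0,0,0],
    [0,0,0],
    [0,0,0],
    [0,0,0],
    [0,0,0],
    [0,0,0]
  ]
}}

```text
t: 33.25
tool_pos: [0.4013, -0.2877, 0.1559]
orientation: [0.001, 1.0, -0.004, 0.005]
contact_force: [1.1, -0.8, -0.2]
grip_width: 0.652
grasp_force: 0.0
```

Call:
{"api": "move_arm", "payload": {
  "hand": [1,1,1,1,1,1,1,1],
  "linear": [
    [-0.1,0,0.1],
    [-0.1,0.72,0.1],
    [-0.1,0.72,0.1],
    [-0.1,0.72,0.1],
    [-0.1,0.72,0.1],
    [-0.1,0.72,0.1],
    [-0.1,0.72,0.1],
    [-0.1,0.72,0.1]
  ],
  "turn": [
    [0,0,0],
    [0,0,0],
    [0,0,0],
    [0,0,0],
    [0,0,0],
    [0,0,0],
    [0,0,0],
    [0,0,0]
  ]
}}

```text
t: 34.05
tool_pos: [0.3479, 0.0659, 0.1999]
orientation: [0.001, 1.0, 0.0, 0.0]
contact_force: [1.5, -0.2, 0.4]
grip_width: 0.997
grasp_force: 0.0
```

```bash
python3 -c "
from h import *
st(); fans();fans('scene')"
```

```text
t 34.05 tcp [0.3479 0.0659 0.1999] psi 1.569 zax [ 0.001  0.    -1.   ] w 0.997 F [ 1.5 -0.2  0.4] M [ 0.   -0.05 -0.03] gf 0.0 j [ 0.15 -0.03  2.03  0.    1.14 -1.41]
grip [ 0.4173 -0.1766  0.0598] 80 hub [ 0.4808 -0.1858  0.0486] 104 yaw -0.143 0.0642
grip [ 0.3993 -0.2863  0.0641] 73 hub [ 0.4625 -0.2852  0.0528] 98 yaw 0.017 0.0632
grip [ 0.3985 -0.3764  0.0645] 80 hub [ 0.4625 -0.3766  0.0523] 103 yaw -0.004 0.064
grip [ 0.4168 -0.1762  0.0583] 70 hub [ 0.479  -0.1857  0.0465] 94 yaw -0.152 0.0629
grip [ 0.3986 -0.2861  0.0634] 80 hub [ 0.4611 -0.2858  0.0513] 119 yaw 0.005 0.0625
grip [ 0.3982 -0.3767  0.0624] 87 hub [ 0.4582 -0.3735  0.0501] 160 yaw 0.052 0.0601
```

Call:
{"api": "move_arm", "payload": {
  "hand": [1,1,1,1,1,1,1,1],
  "linear": [
    [0.139,-0.485,0],
    [0.139,-0.485,0],
    [0.139,-0.485,0],
    [0.139,-0.485,0],
    [0.139,-0.485,0],
    [0.139,-0.485,-0.08],
    [0.139,-0.485,-0.16],
    [0.139,-0.485,-0.22]
  ],
  "turn": [
    [0,0,-0.27],
    [0,0,-0.27],
    [0,0,-0.27],
    [0,0,-0.27],
    [0,0,-0.27],
    [0,0,-0.27],
    [0,0,-0.27],
    [0,0,-0.27]
  ]
}}

```text
t: 34.95
tool_pos: [0.4163, -0.1795, 0.0875]
orientation: [0.07, 0.998, 0.0, -0.001]
contact_force: [0.9, -0.3, -0.9]
grip_width: 1.002
grasp_force: 0.0
```

Call:
{"api": "move_arm", "payload": {
  "hand": [1,1],
  "linear": [
    [0,0,0],
    [0,0,0]
  ],
  "turn": [
    [0,0,0],
    [0,0,0]
  ]
}}

```text
t: 35.15
tool_pos: [0.4179, -0.1791, 0.0901]
orientation: [0.069, 0.998, 0.0, -0.0]
contact_force: [0.5, 0.8, 1.2]
grip_width: 0.997
grasp_force: 0.0
```

```bash
python3 -c "
from h import *
st()"
```

```text
t 35.15 tcp [ 0.4179 -0.1791  0.0901] psi 1.433 zax [-0.001  0.    -1.   ] w 0.997 F [0.5 0.8 1.2] M [ 0.03 -0.03 -0.01] gf 0.0 j [-0.43  0.26  2.01 -0.    0.88 -1.86]
```

Call:
{"api": "move_arm", "payload": {
  "hand": [1,1,1,1,1,1],
  "linear": [
    [0,0.004,-0.05],
    [0,0.004,-0.09],
    [0,0.004,-0.115],
    [0,0.004,-0.127],
    [0,0.004,-0.127],
    [0,0.004,-0.127]
  ],
  "turn": [
    [0,0,0],
    [0,0,0],
    [0,0,0],
    [0,0,0],
    [0,0,0],
    [0,0,0]
  ]
}}

```text
t: 35.75
tool_pos: [0.4192, -0.1769, 0.0277]
orientation: [0.068, 0.998, -0.0, 0.001]
contact_force: [-0.0, -0.2, 0.8]
grip_width: 0.999
grasp_force: 0.0
```

Call:
{"api": "move_arm", "payload": {
  "hand": [-1,-1,-1,-1,-1,-1,-1,-1],
  "linear": [
    [0,0,0],
    [0,0,0],
    [0,0,0],
    [0,0,0],
    [0,0,0],
    [0,0,0],
    [0,0,0],
    [0,0,0]
  ],
  "turn": [
    [0,0,0],
    [0,0,0],
    [0,0,0],
    [0,0,0],
    [0,0,0],
    [0,0,0],
    [0,0,0],
    [0,0,0]
  ]
}}

```text
t: 36.55
tool_pos: [0.418, -0.1763, 0.0265]
orientation: [0.068, 0.998, 0.0, -0.0]
contact_force: [0.7, 0.8, 1.7]
grip_width: 0.391
grasp_force: 30.0
```

Call:
{"api": "move_arm", "payload": {
  "hand": [-1,-1,-1,-1,-1,-1],
  "linear": [
    [0,0,0.02],
    [0,0,0.04],
    [0,0,0.06],
    [0,0,0.08],
    [0,0,0.08],
    [0,0,0.08]
  ],
  "turn": [
    [0,0,0],
    [0,0,0],
    [0,0,0],
    [0,0,0],
    [0,0,0],
    [0,0,0]
  ]
}}

```text
t: 37.15
tool_pos: [0.4182, -0.1764, 0.0669]
orientation: [0.068, 0.998, -0.0, 0.0]
contact_force: [0.3, 0.5, -3.6]
grip_width: 0.392
grasp_force: 30.0
```

Call:
{"api": "move_arm", "payload": {
  "hand": [-1,-1,-1,-1,-1,-1,-1,-1],
  "linear": [
    [-0.02,0.04,0],
    [-0.04,0.1,0],
    [-0.04,0.17,0],
    [-0.04,0.24,0],
    [-0.04,0.31,0],
    [-0.04,0.38,0],
    [-0.04,0.45,0],
    [-0.04,0.52,0]
  ],
  "turn": [
    [0,0,0],
    [0,0,0.05],
    [0,0,0.1],
    [0,0,0.15],
    [0,0,0.2],
    [0,0,0.274],
    [0,0,0.274],
    [0,0,0.274]
  ]
}}

```text
t: 37.95
tool_pos: [0.3975, 0.0849, 0.0663]
orientation: [-0.0, 1.0, -0.0, -0.0]
contact_force: [0.8, -0.3, -5.0]
grip_width: 0.395
grasp_force: 30.0
```

Call:
{"api": "move_arm", "payload": {
  "hand": [-1,-1,-1,-1,-1,-1,-1,-1],
  "linear": [
    [0,0.07,0],
    [0,0.14,0],
    [0,0.21,0],
    [0,0.28,0],
    [0,0.35,0],
    [0,0.42,0],
    [0,0.48,0],
    [0.01,0.51,0]
  ],
  "turn": [
    [0,0,0],
    [0,0,0],
    [0,0,0],
    [0,0,0],
    [0,0,0],
    [0,0,0],
    [0,0,0],
    [0,0,0]
  ]
}}

```text
t: 38.75
tool_pos: [0.4024, 0.3409, 0.0659]
orientation: [-0.001, 1.0, 0.0, -0.0]
contact_force: [0.5, -0.8, -5.1]
grip_width: 0.394
grasp_force: 30.0
```

Call:
{"api": "move_arm", "payload": {
  "hand": [-1,-1,-1,-1],
  "linear": [
    [0.01,0.03,0],
    [0.015,0.04,0],
    [0.015,0.04,0],
    [0.015,0.04,0]
  ],
  "turn": [
    [0,0,0],
    [0,0,0],
    [0,0,0],
    [0,0,0]
  ]
}}

```text
t: 39.15
tool_pos: [0.41, 0.3575, 0.066]
orientation: [-0.0, 1.0, -0.001, -0.001]
contact_force: [0.6, -0.9, -5.1]
grip_width: 0.391
grasp_force: 30.0
```

```bash
python3 -c "
from h import *
st();fans();cv2.imwrite('pics/t5.png',last('top')[0])"
```

```text
t 39.15 tcp [0.41   0.3575 0.066 ] psi 1.571 zax [-0.002 -0.001 -1.   ] w 0.391 F [ 0.6 -0.9 -5.1] M [0.06 0.07 0.01] gf 30.0 j [ 0.7   0.41  1.84 -0.    0.89 -0.87]
grip [ 0.3994 -0.2862  0.0642] 74 hub [ 0.4633 -0.2856  0.0521] 102 yaw 0.009 0.0639
grip [ 0.3983 -0.3771  0.0641] 86 hub [ 0.4624 -0.3759  0.0526] 110 yaw 0.02 0.0641
```

View pics/t5.png

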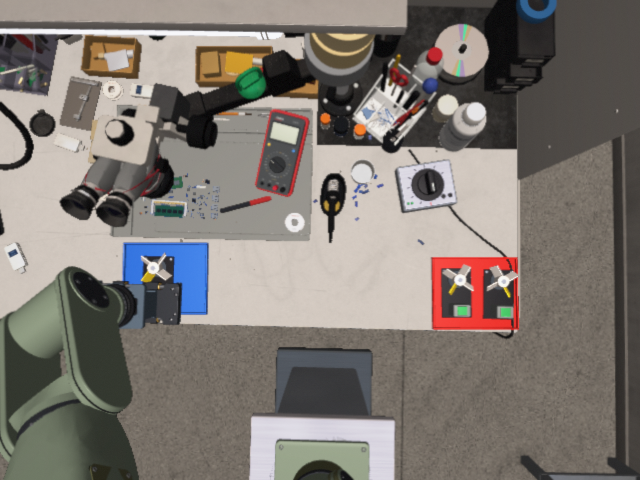

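Call:
{"api": "move_arm", "payload": {
  "hand": [-1,-1,-1,-1,-1],
  "linear": [
    [0,0,-0.03],
    [0,0,-0.055],
    [0,0,-0.067],
    [0,0,-0.072],
    [0,0,-0.072]
  ],
  "turn": [
    [0,0,0],
    [0,0,0],
    [0,0,0],
    [0,0,0],
    [0,0,0]
  ]
}}

```text
t: 39.7
tool_pos: [0.4106, 0.3583, 0.0308]
orientation: [0.0, 1.0, -0.0, -0.0]
contact_force: [0.4, 0.9, -4.3]
grip_width: 0.396
grasp_force: 30.0
```

Call:
{"api": "move_arm", "payload": {
  "hand": [-1,-1,-1,-1],
  "linear": [
    [0,0,-0.002],
    [0,0,-0.003],
    [0,0,-0.003],
    [0,0,-0.003]
  ],
  "turn": [
    [0,0,0],
    [0,0,0],
    [0,0,0],
    [0,0,0]
  ]
}}

```text
t: 40.1
tool_pos: [0.4109, 0.3587, 0.0305]
orientation: [-0.0, 1.0, 0.0, 0.0]
contact_force: [-1.6, -2.5, 6.2]
grip_width: 0.392
grasp_force: 30.0
```

Call:
{"api": "move_arm", "payload": {
  "hand": [0.5,0.5,0.5,0.5,0.5,0.5,0.5,0.5],
  "linear": [
    [0,0,0],
    [0,0,0],
    [0,0,0],
    [0,0,0.03],
    [0,0,0.08],
    [0,0,0.16],
    [0,0,0.24],
    [0,0,0.24]
  ],
  "turn": [
    [0,0,0],
    [0,0,0],
    [0,0,0],
    [0,0,0],
    [0,0,0],
    [0,0,0],
    [0,0,0],
    [0,0,0]
  ]
}}

```text
t: 40.9
tool_pos: [0.4136, 0.3612, 0.1547]
orientation: [-0.0, 1.0, 0.004, 0.005]
contact_force: [0.3, 0.7, 0.6]
grip_width: 0.755
grasp_force: 0.0
```

Call:
{"api": "move_arm", "payload": {
  "hand": [0.5,0.5,0.5,0.5,0.5,0.5,0.5,0.5],
  "linear": [
    [-0.1,-0.6,0],
    [-0.1,-0.6,0],
    [-0.1,-0.6,0],
    [-0.1,-0.6,0],
    [-0.1,-0.6,0],
    [-0.1,-0.6,0],
    [-0.1,-0.6,0],
    [-0.1,-0.6,0]
  ],
  "turn": [
    [0,0,0],
    [0,0,0],
    [0,0,0],
    [0,0,0],
    [0,0,0],
    [0,0,0],
    [0,0,0],
    [0,0,0]
  ]
}}

```text
t: 41.7
tool_pos: [0.3604, 0.0577, 0.1488]
orientation: [0.002, 1.0, 0.0, 0.0]
contact_force: [0.5, 1.1, 0.1]
grip_width: 0.752
grasp_force: 0.0
```

```bash
python3 -c "
from h import *
st();fans();im=last('top')[0];cv2.imwrite('pics/t6.png',np.hstack([cv2.resize(im[140:330,380:530],None,fx=2.6,fy=2.6),cv2.resize(im[140:330,110:260],None,fx=2.6,fy=2.6)]));fans('scene')"
```

```text
t 41.7 tcp [0.3604 0.0577 0.1488] psi 1.567 zax [ 0.     0.001 -1.   ] w 0.752 F [0.5 1.1 0.1] M [0.03 0.04 0.05] gf 0.0 j [ 0.13  0.05  2.1   0.    1.   -1.44]
grip [0.4092 0.358  0.0637] 72 hub [0.4734 0.3567 0.0523] 100 yaw -0.02 0.0642
grip [ 0.3993 -0.2864  0.064 ] 73 hub [ 0.4642 -0.2856  0.0523] 99 yaw 0.013 0.0649
grip [ 0.3985 -0.3768  0.0641] 83 hub [ 0.4625 -0.3766  0.0525] 103 yaw 0.003 0.064
grip [0.4089 0.3577 0.0627] 39 hub [0.4711 0.3545 0.0503] 67 yaw -0.05 0.0623
grip [ 0.399  -0.2861  0.0629] 81 hub [ 0.4622 -0.2857  0.051 ] 127 yaw 0.006 0.0632
grip [ 0.3986 -0.3766  0.062 ] 88 hub [ 0.4581 -0.3731  0.0499] 165 yaw 0.058 0.0596
```

View pics/t6.png

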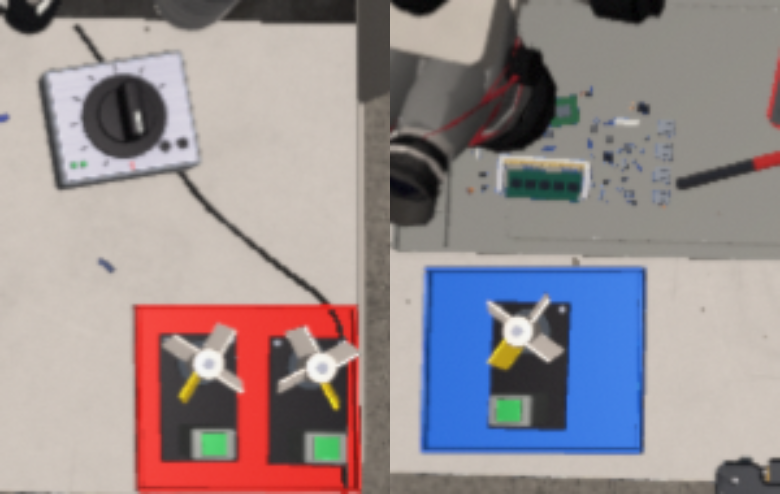

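```bash
python3 -c "
from h import *
im,d=last('top');P=cloud('top',d)
k=P[(P[...,0]>.6)&(P[...,0]<.72)&(P[...,1]<-.16)&(P[...,1]>-.27)&(P[...,2]>.072)]
c=k.mean(0);vt=np.linalg.svd(k[:,:2]-c[:2],full_matrices=False)[2];print(c,len(k),vt[0])
s=lambda u,v:atz('top',[(u/2.6+380-.3,v/2.6+140-.3)],.036)
m=s(133,165)[0];v=m-c;print('mark dir',v[:2]/np.hypot(*v[:2]))
im0=cv2.imread('pics/top0.png');df=cv2.absdiff(im,im0).max(2)>60
n,l,st_,ce=cv2.connectedComponentsWithStats(df.astype(np.uint8));print([(ce[i].round(),st_[i,4]) for i in range(1,n) if st_[i,4]>12])"
```

```text
[ 0.66726365 -0.21585727  0.080206  ] 159 [-0.98456545 -0.17501676]
mark dir [-0.971412   -0.23739992]
[(array([428., 176.]), np.int32(24)), (array([433., 187.]), np.int32(23)), (array([300., 259.]), np.int32(249)), (array([357., 259.]), np.int32(249)), (array([163., 280.]), np.int32(1507)), (array([413., 262.]), np.int32(240)), (array([305., 287.]), np.int32(888)), (array([358., 269.]), np.int32(17)), (array([456., 292.]), np.int32(1547)), (array([498., 293.]), np.int32(1530)), (array([354., 288.]), np.int32(899)), (array([406., 290.]), np.int32(923)), (array([289., 324.]), np.int32(984)), (array([276., 336.]), np.int32(29)), (array([290., 337.]), np.int32(76)), (array([312., 340.]), np.int32(21)), (array([255., 343.]), np.int32(43)), (array([223., 353.]), np.int32(39)), (array([231., 355.]), np.int32(22)), (array([294., 348.]), np.int32(25)), (array([316., 349.]), np.int32(14)), (array([281., 387.]), np.int32(1682)), (array([311., 391.]), np.int32(279)), (array([320., 389.]), np.int32(322)), (array([220., 386.]), np.int32(15)), (array([230., 392.]), np.int32(43)), (array([219., 405.]), np.int32(30)), (array([234., 444.]), np.int32(902)), (array([319., 429.]), np.int32(410)), (array([ 16., 458.]), np.int32(979)), (array([217., 443.]), np.int32(17)), (array([319., 450.]), np.int32(45)), (array([329., 451.]), np.int32(50)), (array([216., 466.]), np.int32(14)), (array([316., 470.]), np.int32(131)), (array([326., 470.]), np.int32(147)), (array([350., 477.]), np.int32(35))]
```

```bash
python3 -c "
from h import *
print(bot.sign_off())"
```

```text
the job is handed in; nothing more can be done
None
```

The job is handed in: the dial was turned to its off stop first, and all three fans on the bench were spun past a third of a turn. The one good fan stands in the blue tray and the two worn ones in the red tray; the reel, marker and dish were not moved.

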